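# Clamp the drilled plate in the spring-arm welding nest

## Task

Get the large drilled steel plate ready for welding: first draw the nest's curved spring arm back until it snaps over and stays open by itself, then slide the plate flat along the table into the nest, its long side flush against the long fence and its end flush against the stop, and only then flick the arm back so that it springs shut against the plate and holds it there. Do not lift or tip the plate, and leave the small undrilled blank and everything else on the table where it is.

Things in the scene. Friction and masses are not known exactly. Their poses are not given: they have to be found in the camera images.
- nest: Fixed L-shaped bare-steel welding nest. Origin: inner corner of the L, at table height. Fence bar along its y axis, working face at x = 0 looking to -x (to the robot); stop bar along its x axis, working face at y = 0 looking to -y. The plate's place is the bare table inside the corner, x -60 to 0, y -90 to 0 mm, entered from the -y side. Both bars are 22 mm high.
- fence_end (a point): End of the fence's straight working face, at table height (nest frame x 0, y -138 mm). The fence is 18 mm thick, straight from y +25 to -138 mm; beyond, to y -160 mm, it bends 20 degrees back away from the plate as a lead-in.
- stop_end (a point): Near end of the stop's working face, at table height (nest frame x -78, y 0 mm). The stop bar is 25 mm thick. Past this end lies the arm's pivot foot, 4 mm high, 50 x 34 mm.
- clamp_arm (a joint): Angle (rad) of the curved arm about its vertical pivot: 0 shut (nest empty, post inside the plate's place), growing as it is drawn back, clockwise from above, to 1.15 open. Over-centre spring: under 0.65 it springs shut, above 0.65 it springs open and stays; 0.9 N m/rad times the distance from 0.65 (about 7 N at the post at most), damped 0.12 N m s/rad. About 0.25 when on a plate that is home.
- clamp_post (a point): Top centre of the upright steel post at the arm's free end: 16 mm diameter, 3 to 53 mm above the table, 80 mm from the pivot; push or pinch it; it bears on the plate. In the nest's frame x -50, y -54 mm shut, x -68, y -63 mm on a clamped plate, x -137, y -56 mm open. From pivot to post the arm is a bent bar 11 mm thick, top 16 mm above the table, bowed 18 mm away from the plate's place.
- clamp_pivot (a point): Vertical pivot axis of the arm, at table height; in the nest's frame at x -95, y +12.5 mm. The hub round it is 26 mm in diameter and 28 mm high. A short coil spring runs above it from a pin on the foot (nest frame x -81, y +39 mm) to a pin half way along the bow, 44 mm from the pivot; the pins are 36 mm high.
- plate: The work: loose flat steel plate, 60 (its x) by 90 (its y) by 14 mm high, 0.4 to 0.7 kg, two 16 mm through holes on its long middle line, 24 mm either side of its centre. Origin: centre of its underside. Home, its y axis is parallel to the nest's y (either way round), its origin at x -30, y -45 mm of the nest's frame. Starts up to 0.45 rad out of parallel.
- blank: Bystander: smaller steel plate without holes, 50 (x) by 64 (y) by 14 mm, loose. Origin: centre of its underside. It and the drilled plate start in either of two places.
- v_block: Bystander: ground steel V block, 60 (x) by 40 by 34 mm high, loose, origin centre of its underside.
- flap_disc: Bystander: round flap disc, 98 mm across, 14 mm thick, lying flat, loose, origin centre of its underside.
- spray_can: Bystander: upright spray can, 58 mm diameter, 192 mm tall, loose, origin centre of its underside.
- tape_measure: Bystander: tape measure, 32 by 82 by 60 mm high, loose, origin centre of its underside.
Not all that is in view belongs to the job. Leave any pink look-alike of the plate alone.

How it is judged:
By the outcome, as a careful person would: the job done as asked, in the order asked, and still so for the second after the job is handed in, with the robot touching nothing.
It also fails if it takes over 72 s, if anything falls off the work surface, if the arm or the gripper's body presses on something with over 40 N, if the wrist force passes 120 N, or if a joint passes its speed limit or range.

## Robot

A 6-joint arm with a two-finger parallel gripper is mounted at the origin on the work surface; the furniture and walls round the work are solid. World frame = base frame: x ahead of the robot, y to its left, z up, the work surface at z = 0. Lengths are in mm, angles in rad, forces in N, time in s.
With the tool pointing down it reaches from about 300 to 775 mm from the base axis. Payload 14.6 kg.
Tool frame: the origin (TCP) lies midway between the tips of the shut fingers; the grasp point (between the pads) lies 19 mm behind it; z points along the fingers, y is the direction in which the jaws open and shut (so a half turn about z gives the same grasp; the last joint's range is limited). The gripper opens to 94 mm and grips with 3 to 60 N. Pads are 16 mm wide; open, the fingers measure 119 mm over their backs; the gripper's body (75 mm by 177 mm) begins 78 mm behind the grasp point.
Start: joints at [1.092, 0.3, 1.521, -0, 1.321, -0.067], TCP at [220.139, 504.012, 205.446] pointing down, gripper open.
Joint ranges: [-3.03, 3.03], [-0.79, 2.21], [0.23, 2.52], [-1.04, 4.18], [0, 3.07], [-2.55, 2.55]. Speed limits (rad/s): [2.22, 2.22, 2.57, 3.14, 3.14, 3.14].

## Interface

Orientations are given as [roll, pitch, yaw] about the fixed x, y, z axes, in that order (R = Rz(yaw) Ry(pitch) Rx(roll)).
In Python, from cell import manip gives the robot as it stands.
- The arm moves only by the tool play_rows, never from a script. Its argument "commands" is a list of rows, each an object of numbers: "x", "y", "z": the shift along the tool's x, y, z in m; "wx", "wy", "wz": the turn, a rotation vector about the tool's x, y, z in degrees; "grip": the opening, from 0 (shut) to 1 (fully open). In form: [{"x": .., "y": .., "z": .., "wx": .., "wy": .., "wz": .., "grip": ..}, ...]. A call has 1 to 20 rows; each row shifts and turns the commanded pose from where the row before left it, along the tool's axes as they then stand; what a row does not reach is not made up. A row lasts 1/8 s, in which the tool goes at most 62.5 mm and 10.7 degrees, less where a joint would pass 70% of its speed; a pose out of reach is approached as far as the arm can. A call is refused whole if a number of a shift passes 0.0625 or a number of a turn 10.7, either way. A call with a gripper value outside its range is refused whole. The fingers move at their own pace and stop on an object; "squeeze" is the grip in N (left out, the last holds). Time passes only in rows, so rows that do not move let the fingers close. It gives the time, the measured TCP pose, the force and the opening at its end, in the units of the state.
- manip.read_state(): the state, without advancing time (a new reading comes with each control period).
- manip.camera(name): name is "side" or "top"; returns (picture, depth): 480x640x3 uint8, red, green, blue; 480x640 float32, mm along the optical axis (not along the pixel's ray), 0 where there is no reading.
- manip.camera_info(name): a dict with "intrinsics" (3x3 intrinsics, pixels), "camera_from_world" (4x4, takes a point from world to camera coordinates). Camera axes: x right, y up, looking along -z (the intrinsics and any distortion apply to the point x, -y, -z); pixel columns grow to the right and rows downward; lengths in mm; the calibration is good to about 2 mm. A picture is of the moment at which its call begins. camera_info takes no time and is no camera call.
- manip.sign_off(): hands the job in, once; it reports no verdict.
The state is a dict: "clock": time; "joints": joint angles; "qd": joint speeds; "effort": joint torques, N m; "eef_pos": TCP position; "eef_rot": TCP orientation; "wrist_force": force on the tool from outside, world axes, zero at the start; "moment": the same for the moment, N m; "finger_gap": finger opening in mm.
Only numpy, scipy, OpenCV 4.12 (cv2) and the standard library are available. Lean on these libraries where they do the work, as an engineer would, in place of code of your own. Each camera call takes 0.05 s, during which the arm holds its last target.

## Working session

There is one attempt and no reset: what is moved stays moved. The work goes in short steps, Python scripts to look and compute and a tool call to move; the robot and the scene stay as the last step left them, time stands still between calls to the robot, and variables do not carry over. Pictures are saved under pics/ and viewed, and the job is handed in when it is done.

Besides the shell and the picture viewer there is one more tool, called after "Request:" as name(argument=value, ...) on one line, values as JSON. play_rows: Moves the arm, as the interface text tells. Its arguments: {"type":"object","properties":{"commands":{"type":"array"},"squeeze":{"type":"number"}},"required":["commands"]}

```bash
ls; mkdir -p pics
cat > h.py <<'E'
from cell import manip
import numpy as np, cv2
def snap(n,f):
    p,d=manip.camera(n); cv2.imwrite('pics/'+f+'.png',p[:,:,::-1]); np.save('pics/'+f+'.npy',d); return p,d
def ray(n,u,v):
    i=manip.camera_info(n);K=np.array(i['intrinsics']);T=np.array(i['camera_from_world'])
    c=np.linalg.solve(K,[u,v,1.]); c=np.array([c[0],-c[1],-c[2]])
    R=T[:3,:3];t=T[:3,3]; return -R.T@t, R.T@c
def onz(n,u,v,z):
    o,d=ray(n,u,v); s=(z-o[2])/d[2]; return o+s*d
def proj(n,P):
    i=manip.camera_info(n);K=np.array(i['intrinsics']);T=np.array(i['camera_from_world'])
    c=T[:3,:3]@np.array(P,float)+T[:3,3]; q=K@np.array([c[0],-c[1],-c[2]]); return q[:2]/q[2]
E
python3 - <<'E'
from h import *
snap('top','t0');snap('side','s0')
for n in('top','side'):print(n,manip.camera_info(n))
print(manip.read_state())
E
```

```text
pics
top {'intrinsics': array([[510.43287821,   0.        , 309.84385927],
       [  0.        , 510.43287821, 248.55810345],
       [  0.        ,   0.        ,   1.        ]]), 'camera_from_world': array([[ 2.86120828e-02, -9.99400236e-01,  1.95068295e-02,
        -2.82752413e+01],
       [ 9.93257769e-01,  3.06185986e-02,  1.11810131e-01,
        -5.01104315e+02],
       [-1.12340343e-01,  1.61761892e-02,  9.93538111e-01,
        -1.33094669e+03],
       [ 0.00000000e+00,  0.00000000e+00,  0.00000000e+00,
         1.00000000e+00]])}
side {'intrinsics': array([[592.9627734 ,   0.        , 310.14401043],
       [  0.        , 592.9627734 , 234.58513751],
       [  0.        ,   0.        ,   1.        ]]), 'camera_from_world': array([[ 9.88789109e-01, -1.49318449e-01, -3.15648912e-04,
        -4.87678837e+02],
       [ 7.99216254e-02,  5.27454259e-01,  8.45815901e-01,
        -9.23931545e+01],
       [-1.26129428e-01, -8.36358778e-01,  5.33474800e-01,
        -1.27483107e+03],
       [ 0.00000000e+00,  0.00000000e+00,  0.00000000e+00,
         1.00000000e+00]])}
{'clock': 0.1, 'joints': array([ 1.09240191e+00,  3.00424343e-01,  1.52149623e+00,  5.42726155e-06,
        1.32070996e+00, -6.66114349e-02]), 'qd': array([ 0.00073441, -0.00180406, -0.00356682,  0.00045903, -0.00240544,
        0.00050614]), 'effort': array([ 6.65249881e-04, -5.32644331e+01, -3.53281903e+01,  7.09518045e-02,
        2.34580290e-02, -9.16259683e-05]), 'eef_pos': array([220.03548854, 503.817605  , 204.94787253]), 'eef_rot': array([-3.14055742e+00, -7.43290435e-05,  2.72980828e+00]), 'wrist_force': array([-0.13351121,  0.74159765, -0.53139844]), 'moment': array([ 0.01625363, -0.00574735,  0.01605701]), 'finger_gap': 93.90237043063338}
```

View pics/t0.png

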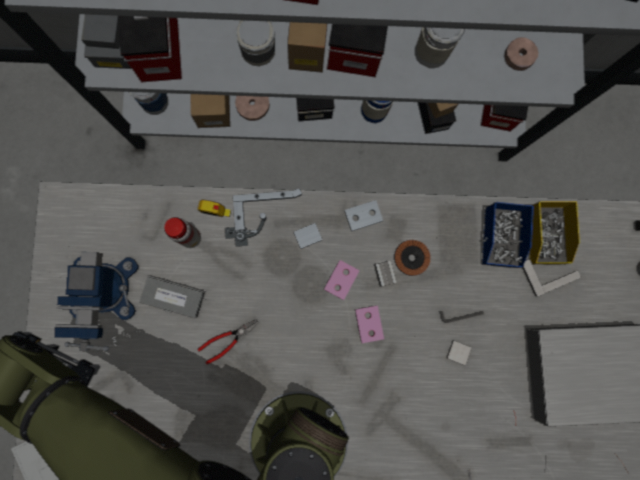

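View pics/s0.png

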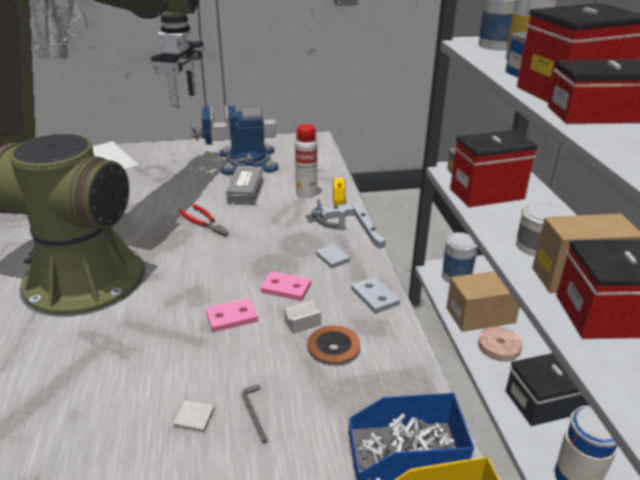

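Run:
```python
import cv2
a=cv2.imread('pics/t0.png');cv2.imwrite('pics/t0c.png',cv2.resize(a[170:270,190:420],None,fx=3.4,fy=3.4,interpolation=cv2.INTER_CUBIC))
a=cv2.imread('pics/s0.png');cv2.imwrite('pics/s0c.png',cv2.resize(a[170:330,270:420],None,fx=3.7,fy=3.7,interpolation=cv2.INTER_CUBIC))
```

```text
(no output)
```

View pics/t0c.png

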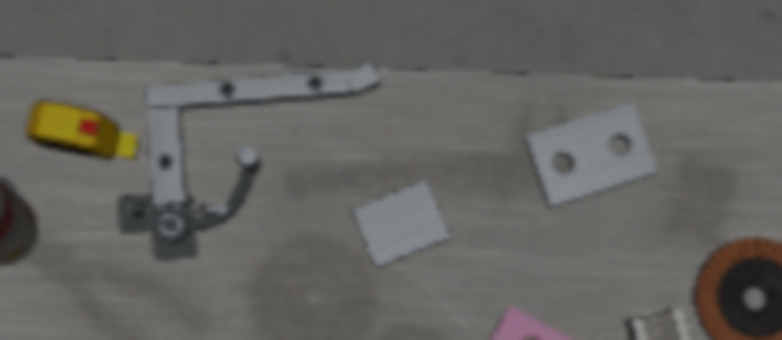

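View pics/s0c.png

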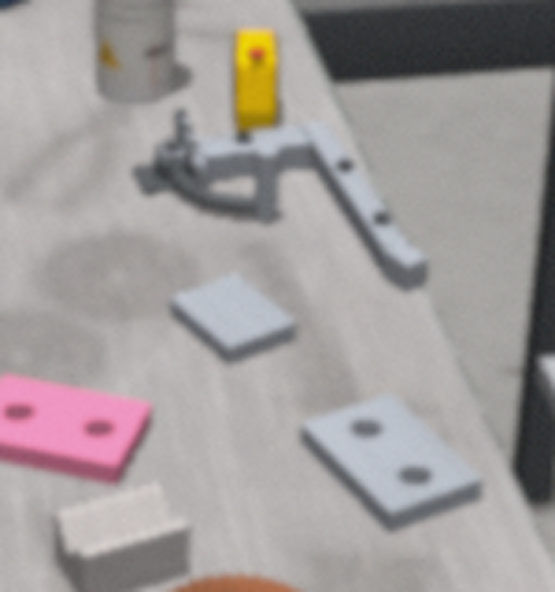

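```bash
cat > meas.py <<'E'
from h import *
def tomask(img,lo,box):
    g=img.astype(int); b=g[:,:,2]-g[:,:,0]  # bluish steel
    return b
def edgequad(n,f,box,z,thr):
    im=cv2.imread('pics/'+f+'.png').astype(np.float32)
    s=im[:,:,0]-im[:,:,2]
    x0,y0,x1,y1=box
    c=cv2.GaussianBlur(s,(0,0),0.8)[y0:y1,x0:x1]
    c=cv2.resize(c,None,fx=8,fy=8,interpolation=cv2.INTER_CUBIC)
    m=(c>thr).astype(np.uint8)
    cs,_=cv2.findContours(m,cv2.RETR_EXTERNAL,cv2.CHAIN_APPROX_NONE)
    k=max(cs,key=cv2.contourArea)
    px=(k[:,0,:]+0.5)/8-0.5+[x0,y0]
    W=np.array([onz(n,u,v,z)[:2] for u,v in px],np.float32)
    return px,W,cv2.minAreaRect(W)
E
python3 - <<'E'
from meas import *
im=cv2.imread('pics/t0.png').astype(int)
for p in[(364,222),(375,222),(308,235),(265,196),(240,210),(330,215),(280,240),(263,217),(250,233)]:print(p,im[p[1],p[0]])
for nm,b in(('plate',(335,190,395,240)),('blank',(288,215,330,255))):
  for t in(6,9,12):
    px,W,r=edgequad('top','t0',b,14,t);print(nm,t,r)
d=np.load('pics/t0.npy'); print(d[215,355],d[235,308])
E
```

```text
(364, 222) [141 137 131]
(375, 222) [125 122 118]
(308, 235) [139 135 130]
(265, 196) [133 129 124]
(240, 210) [132 129 124]
(330, 215) [90 94 95]
(280, 240) [89 92 93]
(263, 217) [125 121 117]
(250, 233) [62 61 60]
plate 6 ((599.35400390625, -156.5328369140625), (58.19802474975586, 87.45325469970703), 19.870695114135742)
plate 9 ((598.9628295898438, -156.5200958251953), (52.03559494018555, 80.68636322021484), 19.974620819091797)Traceback (most recent call last):
  File "<stdin>", line 6, in <module>
  File "meas.py", line 13, in edgequad
    k=max(cs,key=cv2.contourArea)
ValueError: max() iterable argument is empty
```

Run:
```python
from meas import *
for n in('top','side'):print(n,ray(n,0,0)[0])
for nm,b in(('plate',(335,190,395,240)),('blank',(288,215,330,255))):
  for t in(2,3,4):
    px,W,r=edgequad('top','t0',b,14,t);print(nm,t,r)
im=cv2.imread('pics/t0.png').astype(np.float32); s=cv2.GaussianBlur(im[:,:,0]-im[:,:,2],(0,0),0.7)
g=cv2.GaussianBlur(im.mean(2),(0,0),0.5)
# fence inner face: for cols 250..290 profile down rows 188..206
for u in range(246,300,6):print(u,[(r,int(s[r,u]),int(g[r,u])) for r in range(184,206)])
print()
for v in range(200,230,4):print(v,[(c,int(s[v,c]),int(g[v,c])) for c in range(228,252)])
```

```text
top [ 349.01575979    8.61447449 1378.92636069]
side [  328.80201957 -1090.30243992   758.08391367]
plate 2 ((599.3356323242188, -156.77987670898438), (62.84845733642578, 92.65390014648438), 19.479177474975586)Traceback (most recent call last):
  File "<stdin>", line 5, in <module>
  File "meas.py", line 15, in edgequad
    W=np.array([onz(n,u,v,z)[:2] for u,v in px],np.float32)
                ~~~^^^^^^^^^
  File "h.py", line 10, in onz
    o,d=ray(n,u,v); s=(z-o[2])/d[2]; return o+s*d
        ~~~^^^^^^^
  File "h.py", line 6, in ray
    i=manip.camera_info(n);K=np.array(i['intrinsics']);T=np.array(i['camera_from_world'])
ValueError: time passes only in moves, steps and waits
```

```bash
sed -i 's/manip.camera_info(n)/info(n)/' h.py; sed -i '2a import json,os\ndef info(n):\n    f="ci_"+n+".json"\n    if not os.path.exists(f):\n        json.dump({k:np.array(v).tolist() for k,v in manip.camera_info(n).items()},open(f,"w"))\n    return json.load(open(f))' h.py
python3 - <<'E'
from meas import *
for nm,b in(('plate',(335,190,395,240)),('blank',(288,215,330,255))):
  for t in(2,3,4):
    px,W,r=edgequad('top','t0',b,14,t);print(nm,t,r)
im=cv2.imread('pics/t0.png').astype(np.float32); s=cv2.GaussianBlur(im[:,:,0]-im[:,:,2],(0,0),0.7)
g=cv2.GaussianBlur(im.mean(2),(0,0),0.5)
for u in range(246,300,6):print(u,[(r,int(s[r,u]),int(g[r,u])) for r in range(186,206)])
print()
for v in range(200,230,4):print(v,[(c,int(s[v,c]),int(g[v,c])) for c in range(230,252)])
E
```

```text
plate 2 ((599.3356323242188, -156.77987670898438), (62.84845733642578, 92.65390014648438), 19.479177474975586)
plate 3 ((599.3067626953125, -156.6588134765625), (61.575836181640625, 91.26296997070312), 19.669376373291016)
plate 4 ((599.3255004882812, -156.61062622070312), (60.554447174072266, 90.08777618408203), 19.66707420349121)
blank 2 ((538.72998046875, -6.424842834472656), (51.66923904418945, 65.40623474121094), 23.822921752929688)
blank 3 ((538.6883544921875, -6.394824981689453), (50.48426818847656, 64.23237609863281), 23.96965980529785)
blank 4 ((538.6634521484375, -6.361530303955078), (49.58699035644531, 62.9960823059082), 23.99730110168457)
246 [(186, -1, 90), (187, -2, 88), (188, -2, 90), (189, -3, 104), (190, -3, 110), (191, -3, 109), (192, -3, 109), (193, -1, 112), (194, 2, 115), (195, 6, 122), (196, 8, 126), (197, 8, 127), (198, 8, 127), (199, 7, 118), (200, 5, 91), (201, 1, 72), (202, -1, 90), (203, -3, 104), (204, -3, 109), (205, -3, 112)]
252 [(186, -2, 87), (187, -1, 82), (188, -1, 77), (189, -1, 96), (190, -2, 107), (191, -3, 108), (192, -2, 106), (193, 0, 105), (19
[... 4358 characters left out ...]
-4, 107), (251, -4, 107)]
224 [(230, -3, 107), (231, -3, 107), (232, -2, 107), (233, -1, 104), (234, 1, 102), (235, 5, 111), (236, 8, 120), (237, 8, 124), (238, 8, 125), (239, 9, 128), (240, 9, 129), (241, 9, 130), (242, 8, 124), (243, 6, 105), (244, 1, 90), (245, -2, 96), (246, -3, 105), (247, -4, 108), (248, -4, 108), (249, -4, 107), (250, -3, 107), (251, -3, 106)]
228 [(230, 2, 66), (231, 3, 65), (232, 2, 65), (233, 3, 65), (234, 4, 76), (235, 6, 102), (236, 7, 118), (237, 8, 121), (238, 8, 121), (239, 8, 120), (240, 8, 118), (241, 8, 119), (242, 7, 119), (243, 7, 109), (244, 4, 85), (245, 2, 68), (246, 0, 74), (247, -2, 93), (248, -3, 104), (249, -3, 105), (250, -3, 107), (251, -3, 110)]
```

```bash
cat > nest.py <<'E'
from meas import *
im=cv2.imread('pics/t0.png').astype(np.float32); g=im.mean(2)
def cross(prof,level):
    # first drop below level
    for i in range(len(prof)-1):
        if prof[i]>level>=prof[i+1]: return i+(prof[i]-level)/(prof[i]-prof[i+1])
F=[];S=[]
for u in list(range(247,256))+list(range(262,279))+list(range(286,292)):
    c=cross(g[195:205,u],103); F.append(onz('top',u,195+c,22)[:2])
for v in range(204,227):
    if 213<v<218: continue
    c=cross(g[v,239:250],112)
    if c: S.append(onz('top',239+c,v,22)[:2])
F=np.array(F);S=np.array(S)
def line(P):
    vx,vy,x,y=cv2.fitLine(P.astype(np.float32),cv2.DIST_HUBER,0,.01,.01).ravel();d=np.array([vx,vy]);c=np.array([x,y])
    r=(P-c)@np.array([-vy,vx]);return c,d,r.std()
cf,df,rf=line(F);cs,ds,rs=line(S)
print('fence',cf,np.degrees(np.arctan2(df[1],df[0])),rf);print('stop',cs,np.degrees(np.arctan2(ds[1],ds[0])),rs)
t=np.linalg.solve(np.c_[df,-ds],cs-cf);O=cf+t[0]*df;print('corner',O)
E
python3 nest.py
```

```text
fence [635.96216  105.309364] -83.61584 0.29958341145026796
stop [585.4448  170.83885] 6.588497 0.39491993194515496
corner [628.0792  175.76315]
```

```bash
cat >> h.py <<'E'
NO=np.array([628.1,175.8]);NY=np.radians(6.45)
def nw(x,y,z=0):
    c,s=np.cos(NY),np.sin(NY);return np.array([NO[0]+c*x-s*y,NO[1]+s*x+c*y,z])
def wn(P):
    c,s=np.cos(NY),np.sin(NY);d=np.array(P[:2])-NO;return np.array([c*d[0]+s*d[1],-s*d[0]+c*d[1]])
E
cat > ov.py <<'E'
from h import *
import sys
def ov(f,n,box,sc,polys,out):
    a=cv2.imread('pics/'+f+'.png');x0,y0,x1,y1=box
    a=cv2.resize(a[y0:y1,x0:x1],None,fx=sc,fy=sc,interpolation=cv2.INTER_CUBIC)
    for P,col in polys:
        q=np.array([(proj(n,p)-[x0,y0]+.5)*sc for p in P]);cv2.polylines(a,[np.int32(np.round(q*16))],False,col,1,cv2.LINE_AA,4)
    cv2.imwrite('pics/'+out+'.png',a)
def circ(c,r,z):return [(c[0]+r*np.cos(t),c[1]+r*np.sin(t),z) for t in np.linspace(0,6.29,24)]
def rect(c,yaw,a,b,z):
    R=np.array([[np.cos(yaw),-np.sin(yaw)],[np.sin(yaw),np.cos(yaw)]])
    return [(*(R@np.array([i*a/2,j*b/2])+c),z) for i,j in((1,1),(1,-1),(-1,-1),(-1,1),(1,1))]
def nestp(z=22):
    return [([nw(-78,0,22),nw(0,0,22),nw(0,-138,22)],(0,255,0)),([nw(0,0,0),nw(0,-138,0)],(0,200,255))]
E
python3 - <<'E'
from ov import *
P=nestp()+[(circ(nw(-50,-54)[:2],8,53),(0,0,255)),(circ(nw(-95,12.5)[:2],13,28),(255,0,0)),(rect((599.3,-156.7),np.radians(19.65),60,90,14),(0,255,0)),(rect((538.7,-6.4),np.radians(24),50,64,14),(0,255,0))]
ov('t0','top',(190,170,420,270),3.4,P,'ov1');ov('s0','side',(270,170,420,330),3.7,P,'ov2')
print(wn((599.3,-156.7)),wn((538.7,-6.4)), nw(-50,-54),nw(-137,-56),nw(-68,-63))
E
```

```text
[ -65.96946215 -327.16008324] [-109.30176205 -171.00387368] [584.48263696 116.52499986   0.        ] [498.25799607 104.76441726   0.        ] [567.60759722 105.55991738   0.        ]
```

View pics/ov1.png

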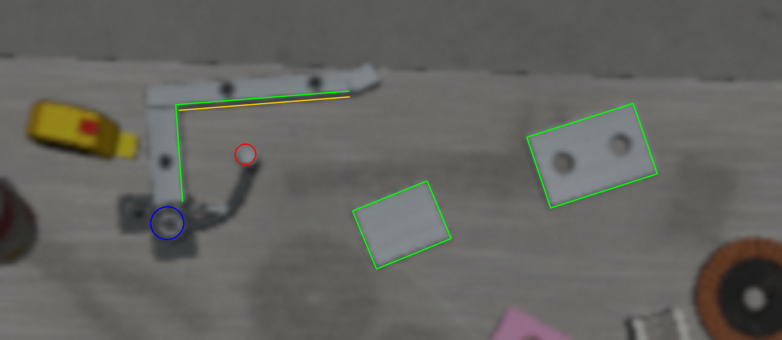

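View pics/ov2.png

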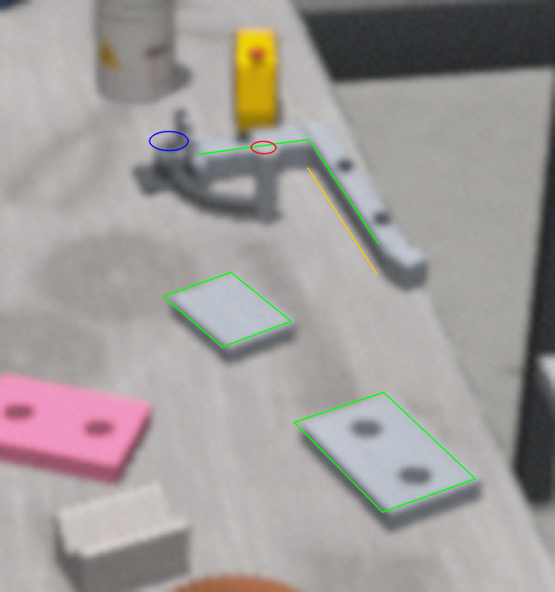

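Run:
```python
from h import *
d=np.load('pics/t0.npy')
o=None
def p3(u,v):
    o,r=ray('top',u,v); T=np.array(info('top')['camera_from_world']); 
    return o+r*d[v,u]  # r has camera depth 1
for uv in[(330,100),(330,90),(330,150),(330,142),(200,100),(560,104),(330,12),(330,18),(330,190),(330,194),(366,195),(366,191),(300,30),(250,188),(177,228),(215,208),(165,295),(100,280),(210,20),(240,45),(440,50)]:
    print(uv,d[uv[1],uv[0]],p3(*uv).round(0))
```

```text
(330, 100) 1898.301 [1113.  -80. -444.]
(330, 90) 1588.2065 [1019.  -65. -143.]
(330, 150) 2216.4556 [1026. -102. -774.]
(330, 142) 2205.7725 [1057. -100. -759.]
(200, 100) 1869.4243 [1088.  397. -425.]
(560, 104) 1609.3588 [1005. -792. -154.]
(330, 12) 1157.4442 [1013.  -39.  290.]
(330, 18) 1161.4086 [1002.  -40.  285.]
(330, 190) 2175.2427 [ 844. -105. -753.]
(330, 194) 1407.2609 [658. -65.  -1.]
(366, 195) 1411.4259 [ 659. -165.   -4.]
(366, 191) 2189.8088 [ 847. -260. -764.]
(300, 30) 1440.3906 [1123.   32.   16.]
(250, 188) 1405.7925 [668. 156.  -2.]
(177, 228) 1196.8442 [522. 302. 189.]
(215, 208) 1339.15 [598. 239.  55.]
(165, 295) 1325.7283 [367. 359.  41.]
(100, 280) 1232.0101 [398. 493. 137.]
(210, 20) 1604.66 [1234.  318. -141.]
(240, 45) 1487.9092 [1100.  206.  -37.]
(440, 50) 1481.1896 [1099. -375.  -21.]
```

Request:
play_rows(commands=[{"wz": 8.7, "grip": 0.45}, {"wz": 8.7, "grip": 0.45}, {"wz": 8.6, "grip": 0.45}, {"x": -0.041, "y": 0.002}, {"x": -0.041, "y": 0.002}, {"x": -0.041, "y": 0.002}, {"x": -0.041, "y": 0.002}, {"x": -0.041, "y": 0.002}, {"x": -0.041, "y": 0.002}, {"x": -0.041, "y": 0.002}, {"x": -0.041, "y": 0.002}, {"x": -0.041, "y": 0.002}, {"x": -0.041, "y": 0.002}, {"x": -0.041, "y": 0.002}, {"x": -0.041, "y": 0.002}, {"x": -0.041, "y": 0.002}, {"z": 0.03}, {"z": 0.04}, {"z": 0.04}], squeeze=15)

```text
$.commands[0]: bad value
```

Request:
play_rows(commands=[{"x": 0, "y": 0, "z": 0, "wx": 0, "wy": 0, "wz": 8.7, "grip": 0.45}, {"x": 0, "y": 0, "z": 0, "wx": 0, "wy": 0, "wz": 8.7, "grip": 0.45}, {"x": 0, "y": 0, "z": 0, "wx": 0, "wy": 0, "wz": 8.6, "grip": 0.45}], squeeze=15)

```text
clock: 0.48
eef_pos: [220.1, 503.9, 205.1]
eef_rot: [-3.141, 0.0, 2.271]
wrist_force: [-0.8, 0.3, -1.2]
finger_gap: 67.6
```

Request:
play_rows(commands=[{"x": -0.041, "y": 0.002, "z": 0, "wx": 0, "wy": 0, "wz": 0, "grip": 0.45}, {"x": -0.041, "y": 0.002, "z": 0, "wx": 0, "wy": 0, "wz": 0, "grip": 0.45}, {"x": -0.041, "y": 0.002, "z": 0, "wx": 0, "wy": 0, "wz": 0, "grip": 0.45}, {"x": -0.041, "y": 0.002, "z": 0, "wx": 0, "wy": 0, "wz": 0, "grip": 0.45}, {"x": -0.041, "y": 0.002, "z": 0, "wx": 0, "wy": 0, "wz": 0, "grip": 0.45}, {"x": -0.041, "y": 0.002, "z": 0, "wx": 0, "wy": 0, "wz": 0, "grip": 0.45}, {"x": -0.041, "y": 0.002, "z": 0, "wx": 0, "wy": 0, "wz": 0, "grip": 0.45}, {"x": -0.041, "y": 0.002, "z": 0, "wx": 0, "wy": 0, "wz": 0, "grip": 0.45}, {"x": -0.041, "y": 0.002, "z": 0, "wx": 0, "wy": 0, "wz": 0, "grip": 0.45}, {"x": -0.041, "y": 0.002, "z": 0, "wx": 0, "wy": 0, "wz": 0, "grip": 0.45}, {"x": -0.041, "y": 0.002, "z": 0, "wx": 0, "wy": 0, "wz": 0, "grip": 0.45}, {"x": -0.041, "y": 0.002, "z": 0, "wx": 0, "wy": 0, "wz": 0, "grip": 0.45}, {"x": -0.041, "y": 0.002, "z": 0, "wx": 0, "wy": 0, "wz": 0, "grip": 0.45}, {"x": 0, "y": 0, "z": 0.04, "wx": 0, "wy": 0, "wz": 0, "grip": 0.45}, {"x": 0, "y": 0, "z": 0.04, "wx": 0, "wy": 0, "wz": 0, "grip": 0.45}, {"x": 0, "y": 0, "z": 0.04, "wx": 0, "wy": 0, "wz": 0, "grip": 0.45}, {"x": 0, "y": 0, "z": 0, "wx": 0, "wy": 0, "wz": 0, "grip": 0.45}])

```text
clock: 2.6
eef_pos: [583.8, 114.7, 82.8]
eef_rot: [-3.137, -0.003, 2.276]
wrist_force: [-0.7, 1.1, 0.3]
finger_gap: 42.4
```

Run:
```python
from ov import *
snap('side','s1');snap('top','t1')
s=manip.read_state();print(s['clock'],s['eef_pos'],s['eef_rot'],s['wrist_force'],s['finger_gap'])
e=s['eef_pos']
P=[(circ(nw(-50,-54)[:2],8,53),(0,0,255)),([e,(e[0],e[1],0)],(0,255,0)),(circ(e[:2],3,e[2]),(0,255,0))]
ov('s1','side',(250,100,400,250),4,P,'ov3')
ov('t1','top',(180,150,340,270),4,P,'ov4')
```

```text
2.7 [585.87864488 115.10245817  86.6368232 ] [3.14092235e+00 4.11966012e-04 2.27603692e+00] [-0.10413159 -0.18460366  0.03529388] 42.567480091726885
```

View pics/ov3.png

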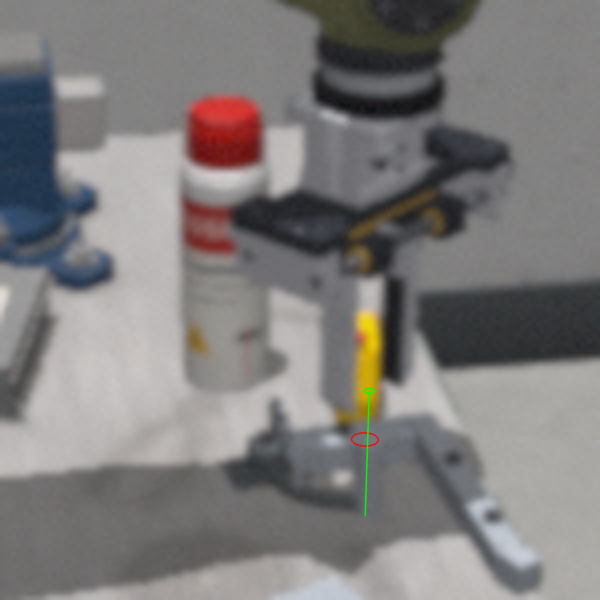

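View pics/ov4.png

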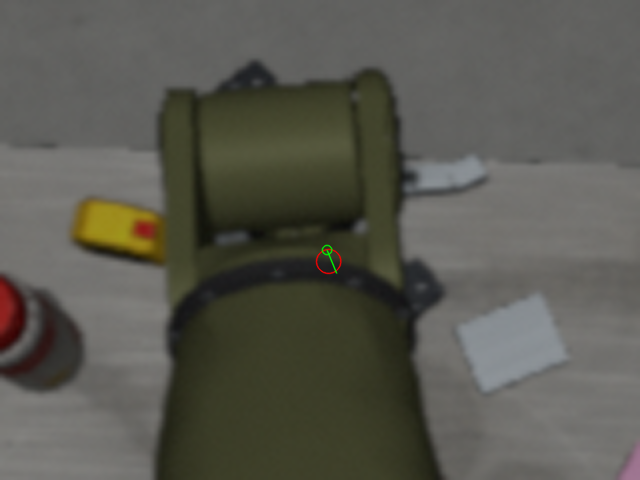

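Request:
play_rows(commands=[{"x": 0, "y": 0, "z": 0.015, "wx": 0, "wy": 0, "wz": 0, "grip": 0.45}, {"x": 0, "y": 0, "z": 0.015, "wx": 0, "wy": 0, "wz": 0, "grip": 0.45}, {"x": 0, "y": 0, "z": 0.015, "wx": 0, "wy": 0, "wz": 0, "grip": 0.45}, {"x": 0, "y": 0, "z": 0.013, "wx": 0, "wy": 0, "wz": 0, "grip": 0.45}, {"x": 0, "y": 0, "z": 0, "wx": 0, "wy": 0, "wz": 0, "grip": 0.45}])

```text
clock: 3.32
eef_pos: [584.8, 114.9, 26.2]
eef_rot: [-3.14, -0.001, 2.276]
wrist_force: [0.3, -1.3, 0.6]
finger_gap: 41.7
```

Run:
```python
from ov import *
snap('side','s2')
s=manip.read_state();print(s['clock'],s['eef_pos'],s['eef_rot'],s['wrist_force'],s['finger_gap'])
e=s['eef_pos']
P=[([e,(e[0],e[1],0)],(0,255,0))]
ov('s2','side',(290,150,410,250),5,P,'ov5')
```

```text
3.375 [585.30747816 114.97546336  27.03991219] [-3.14094196e+00 -3.76988718e-04  2.27601513e+00] [-0.40867267 -0.4244676   0.87161477] 42.56660964228388
```

View pics/ov5.png

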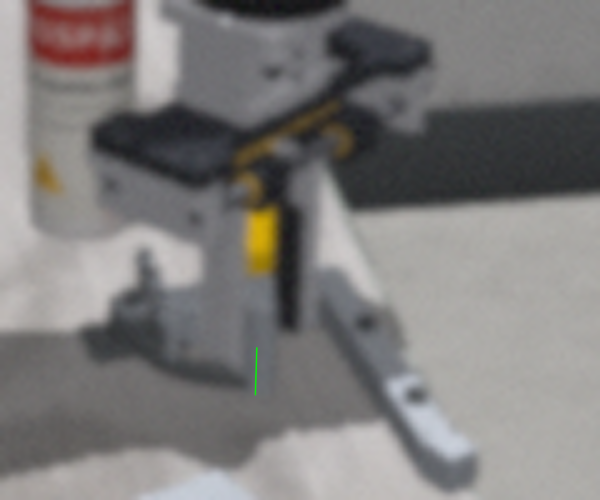

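Request:
play_rows(commands=[{"x": 0, "y": 0, "z": 0, "wx": 0, "wy": 0, "wz": 0, "grip": 0.25}, {"x": 0, "y": 0, "z": 0, "wx": 0, "wy": 0, "wz": 0, "grip": 0.25}, {"x": 0.0003, "y": -0.007, "z": 0, "wx": 0, "wy": 0, "wz": 5, "grip": 0.25}, {"x": 0.0003, "y": -0.007, "z": 0, "wx": 0, "wy": 0, "wz": 5, "grip": 0.25}, {"x": 0.0003, "y": -0.007, "z": 0, "wx": 0, "wy": 0, "wz": 5, "grip": 0.25}, {"x": 0.0003, "y": -0.007, "z": 0, "wx": 0, "wy": 0, "wz": 5, "grip": 0.25}, {"x": 0.0003, "y": -0.007, "z": 0, "wx": 0, "wy": 0, "wz": 5, "grip": 0.25}])

```text
clock: 4.25
eef_pos: [555.4, 98.6, 28.0]
eef_rot: [3.139, 0.001, 1.837]
wrist_force: [5.2, 0.1, -1.4]
finger_gap: 23.4
```

```bash
cat > st.py <<'E'
from h import *
s=manip.read_state();print(round(s['clock'],2),s['eef_pos'].round(1),np.degrees(s['eef_rot']).round(1),s['wrist_force'].round(1),s['finger_gap'].round(1))
v=s['eef_pos'][:2]-[534.5,176.5];print('piv r,ang',np.hypot(*v).round(1),np.degrees(np.arctan2(v[1],v[0])).round(1),'nest',wn(s['eef_pos']).round(1))
E
python3 st.py
```

```text
Traceback (most recent call last):
  File "st.py", line 2, in <module>
    s=manip.read_state();print(round(s['clock'],2),s['eef_pos'].round(1),np.degrees(s['eef_rot']).round(1),s['wrist_force'].round(1),s['finger_gap'].round(1))
                                                                                                                                     ^^^^^^^^^^^^^^^^^^^^^
AttributeError: 'float' object has no attribute 'round'
```

Request:
play_rows(commands=[{"x": 0.0003, "y": -0.007, "z": 0, "wx": 0, "wy": 0, "wz": 5, "grip": 0.25}, {"x": 0.0003, "y": -0.007, "z": 0, "wx": 0, "wy": 0, "wz": 5, "grip": 0.25}, {"x": 0.0003, "y": -0.007, "z": 0, "wx": 0, "wy": 0, "wz": 5, "grip": 0.25}, {"x": 0.0003, "y": -0.007, "z": 0, "wx": 0, "wy": 0, "wz": 5, "grip": 0.25}, {"x": 0.0003, "y": -0.007, "z": 0, "wx": 0, "wy": 0, "wz": 5, "grip": 0.25}, {"x": 0.0003, "y": -0.007, "z": 0, "wx": 0, "wy": 0, "wz": 5, "grip": 0.25}, {"x": 0.0003, "y": -0.007, "z": 0, "wx": 0, "wy": 0, "wz": 5, "grip": 0.25}, {"x": 0.0003, "y": -0.007, "z": 0, "wx": 0, "wy": 0, "wz": 4, "grip": 0.25}, {"x": 0, "y": 0, "z": 0, "wx": 0, "wy": 0, "wz": 0, "grip": 0.3}, {"x": 0, "y": 0, "z": 0, "wx": 0, "wy": 0, "wz": 0, "grip": 0.36}, {"x": 0, "y": 0, "z": 0, "wx": 0, "wy": 0, "wz": 0, "grip": 0.36}])

```text
clock: 5.62
eef_pos: [500.2, 102.9, 27.5]
eef_rot: [3.141, -0.0, 1.16]
wrist_force: [-0.0, -0.0, -0.0]
finger_gap: 33.6
```

```bash
sed -i "s/s\['finger_gap'\].round(1)/round(s['finger_gap'],1)/" st.py
python3 st.py
python3 - <<'E'
from ov import *
snap('side','s3')
ov('s3','side',(270,150,410,250),5,[],'ov6')
E
```

```text
5.62 [500.2 102.9  27.5] [180.   -0.   66.4] [-0. -0. -0.] 33.6
piv r,ang 81.2 -115.0 nest [-135.3  -58. ]
```

View pics/ov6.png

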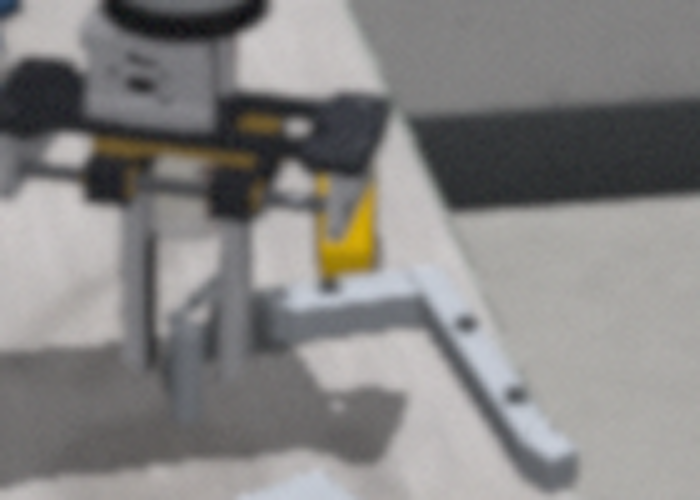

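Request:
play_rows(commands=[{"x": 0, "y": 0, "z": -0.025, "wx": 0, "wy": 0, "wz": 0, "grip": 0.36}, {"x": 0, "y": 0, "z": -0.035, "wx": 0, "wy": 0, "wz": 0, "grip": 0.5}, {"x": 0, "y": 0, "z": -0.02, "wx": 0, "wy": 0, "wz": 0, "grip": 0.6}])

```text
clock: 6.05
eef_pos: [500.5, 103.0, 109.0]
eef_rot: [3.14, -0.001, 1.159]
wrist_force: [-0.2, 0.3, -0.4]
finger_gap: 50.6
```

Run:
```python
from meas import *
im=cv2.imread('pics/s0.png').astype(np.float32)
g=cv2.resize(cv2.GaussianBlur(im[:,:,0]-im[:,:,2],(0,0),.7),None,fx=1,fy=1)
# plate top face bright in side view
v=im.mean(2)
for r in (285,292,300):print(r,[(c,int(v[r,c]),int(g[r,c])) for c in range(344,406,3)])
```

```text
285 [(344, 179, -5), (347, 178, -5), (350, 171, -2), (353, 183, 11), (356, 199, 14), (359, 199, 15), (362, 196, 14), (365, 142, 11), (368, 113, 8), (371, 121, 9), (374, 187, 14), (377, 194, 14), (380, 190, 14), (383, 188, 11), (386, 177, 0), (389, 169, -5), (392, 174, -5), (395, 176, -4), (398, 179, -4), (401, 163, -2), (404, 157, -4)]
292 [(344, 179, -5), (347, 180, -5), (350, 177, -4), (353, 153, -1), (356, 100, 6), (359, 157, 11), (362, 195, 14), (365, 198, 15), (368, 193, 14), (371, 194, 15), (374, 196, 15), (377, 194, 14), (380, 196, 15), (383, 194, 13), (386, 191, 14), (389, 190, 13), (392, 184, 7), (395, 179, -2), (398, 175, -5), (401, 180, -4), (404, 172, -2)]
300 [(344, 175, -4), (347, 178, -5), (350, 177, -4), (353, 177, -4), (356, 179, -4), (359, 172, -2), (362, 124, 2), (365, 104, 7), (368, 178, 12), (371, 195, 14), (374, 195, 14), (377, 183, 14), (380, 144, 11), (383, 136, 10), (386, 177, 13), (389, 194, 15), (392, 192, 15), (395, 179, 13), (398, 147, 9), (401, 171, -2), (404, 179, -3)]
```

```bash
cat >> meas.py <<'E'
def siderect(f,box,z=14):
    im=cv2.imread('pics/'+f+'.png').astype(np.float32);x0,y0,x1,y1=box
    c=cv2.resize(cv2.GaussianBlur(im,(0,0),.6)[y0:y1,x0:x1],None,fx=8,fy=8,interpolation=cv2.INTER_CUBIC)
    g=c[:,:,0]-c[:,:,2];v=c.mean(2)
    m=((g>5)&(v>150)).astype(np.uint8)
    m=cv2.morphologyEx(m,cv2.MORPH_OPEN,np.ones((9,9)))
    cs,_=cv2.findContours(m,cv2.RETR_EXTERNAL,cv2.CHAIN_APPROX_NONE);k=max(cs,key=cv2.contourArea)
    px=(k[:,0]+.5)/8-.5+[x0,y0]
    return cv2.minAreaRect(np.array([onz('side',u,w,z)[:2] for u,w in px],np.float32))
E
python3 - <<'E'
from meas import *
print(siderect('s0',(345,270,410,320)),siderect('s0',(310,238,356,272)))
E
```

```text
((603.2998657226562, -158.96286010742188), (61.86003875732422, 92.12123107910156), 20.597963333129883) ((542.381591796875, -8.322891235351562), (50.941471099853516, 66.2107925415039), 24.761795043945312)
```

```bash
sed -i 's/NO=np.array(.*);NY/NO=np.array([631.3,174.8]);NY/' h.py
python3 - <<'E'
from h import *
for n,u,v,z in(('vblk tl',375,262,34),('vblk tr',394,261,34),('vblk br',397,284,34),('disc c',411,257,14),('disc l',393,257,14),('pink tip',345,261,14),('pink r',358,268,14)):print(n,onz('top',u,v,z).round(0)+[3,-1,0])
print('table edge in nest', [(y,wn((onz('top',u,v,0)+[3.2,-1,0])).round(0)) for y,u,v in((0,330,192.5),(0,366,193),(0,420,194.5))])
print(wn((602.5,-157.5)))
E
python3 st.py
```

```text
vblk tl [ 474. -188.   34.]
vblk tr [ 478. -238.   34.]
vblk br [ 417. -247.   34.]
disc c [ 492. -288.   14.]
disc l [ 490. -239.   14.]
pink tip [ 476. -110.   14.]
pink r [ 458. -145.   14.]
table edge in nest [(0, array([   7., -243.])), (0, array([  -3., -342.])), (0, array([ -19., -491.]))]
[ -65.94699492 -326.96134918]
6.05 [500.5 103.  109. ] [179.9  -0.   66.4] [-0.2  0.3 -0.4] 50.6
piv r,ang 81.0 -114.9 nest [-138.1  -56.6]
```

Request:
play_rows(commands=[{"x": 0, "y": 0, "z": 0, "wx": 0, "wy": 0, "wz": 9.3, "grip": 0.64}, {"x": 0, "y": 0, "z": 0, "wx": 0, "wy": 0, "wz": 9.3, "grip": 0.64}, {"x": 0, "y": 0, "z": 0, "wx": 0, "wy": 0, "wz": 9.3, "grip": 0.64}, {"x": 0, "y": 0, "z": 0, "wx": 0, "wy": 0, "wz": 9.3, "grip": 0.64}, {"x": 0, "y": 0, "z": 0, "wx": 0, "wy": 0, "wz": 9.3, "grip": 0.64}, {"x": -0.007, "y": 0.035, "z": 0, "wx": 0, "wy": 0, "wz": 0, "grip": 0.64}, {"x": -0.007, "y": 0.035, "z": 0, "wx": 0, "wy": 0, "wz": 0, "grip": 0.64}, {"x": -0.007, "y": 0.035, "z": 0, "wx": 0, "wy": 0, "wz": 0, "grip": 0.64}, {"x": -0.007, "y": 0.035, "z": 0, "wx": 0, "wy": 0, "wz": 0, "grip": 0.64}, {"x": -0.007, "y": 0.035, "z": 0, "wx": 0, "wy": 0, "wz": 0, "grip": 0.64}, {"x": -0.007, "y": 0.035, "z": 0, "wx": 0, "wy": 0, "wz": 0, "grip": 0.64}, {"x": -0.007, "y": 0.035, "z": 0, "wx": 0, "wy": 0, "wz": 0, "grip": 0.64}, {"x": -0.007, "y": 0.035, "z": 0, "wx": 0, "wy": 0, "wz": 0, "grip": 0.64}, {"x": 0, "y": 0, "z": 0.035, "wx": 0, "wy": 0, "wz": 0, "grip": 0.64}, {"x": 0, "y": 0, "z": 0.03, "wx": 0, "wy": 0, "wz": 0, "grip": 0.64}, {"x": 0, "y": 0, "z": 0.02, "wx": 0, "wy": 0, "wz": 0, "grip": 0.64}, {"x": 0, "y": 0, "z": 0.012, "wx": 0, "wy": 0, "wz": 0, "grip": 0.64}, {"x": 0, "y": 0, "z": 0, "wx": 0, "wy": 0, "wz": 0, "grip": 0.64}])

```text
clock: 8.3
eef_pos: [542.4, -179.2, 10.0]
eef_rot: [-3.141, 0.001, 0.348]
wrist_force: [0.3, 0.2, 0.4]
finger_gap: 60.0
```

```bash
python3 - <<'E'
from ov import *
snap('side','s4');snap('top','t4')
s=manip.read_state();e=s['eef_pos'];y=s['eef_rot'][2]
ty=np.array([np.sin(y),-np.cos(y),0])
P=[([e-36*ty,e+36*ty],(0,255,0))]
ov('s4','side',(270,170,420,330),3.7,P,'ov7')
ov('t4','top',(190,150,420,270),3.4,nestp()+[(circ(nw(-137,-56)[:2],8,53),(0,0,255))],'ov8')
E
python3 st.py
```

```text
8.4 [ 543.  -179.4   11.2] [180.   -0.   19.9] [ 0.4 -0.6 -0.4] 59.9
piv r,ang 356.0 -88.6 nest [-127.5 -342.1]
```

View pics/ov7.png

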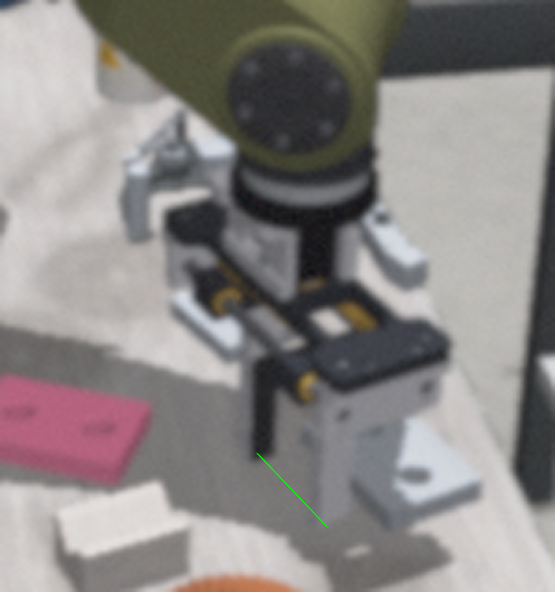

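View pics/ov8.png

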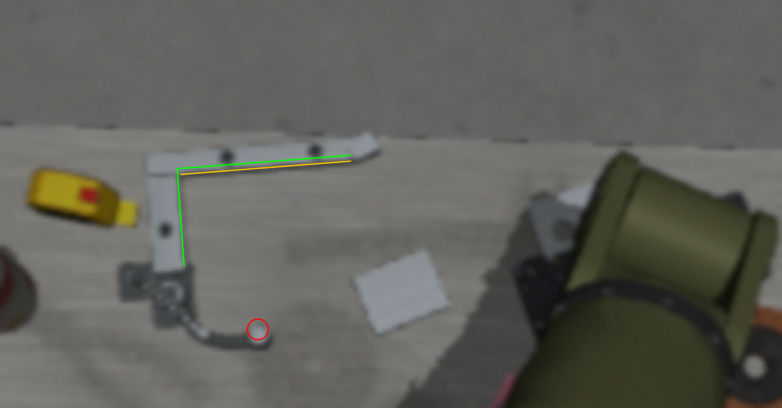

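Request:
play_rows(commands=[{"x": 0, "y": 0, "z": 0.008, "wx": 0, "wy": 0, "wz": 0, "grip": 0.64}, {"x": 0.006, "y": 0, "z": 0, "wx": 0, "wy": 0, "wz": 0, "grip": 0.64}, {"x": 0.006, "y": 0, "z": 0, "wx": 0, "wy": 0, "wz": 0, "grip": 0.64}, {"x": 0.006, "y": 0, "z": 0, "wx": 0, "wy": 0, "wz": 0, "grip": 0.64}, {"x": 0.004, "y": -0.0004, "z": 0, "wx": 0, "wy": 0, "wz": 1.5, "grip": 0.64}, {"x": 0.004, "y": -0.0004, "z": 0, "wx": 0, "wy": 0, "wz": 1.5, "grip": 0.64}, {"x": 0.004, "y": -0.0004, "z": 0, "wx": 0, "wy": 0, "wz": 1.5, "grip": 0.64}])

```text
clock: 9.28
eef_pos: [570.4, -168.1, 2.4]
eef_rot: [-3.141, 0.001, 0.267]
wrist_force: [-4.7, -0.3, 1.1]
finger_gap: 60.3
```

```bash
python3 - <<'E'
from ov import *
snap('side','s5')
ov('s5','side',(330,230,430,330),6,[],'ov9')
E
python3 st.py
```

```text
9.32 [ 570.9 -168.     2.4] [-180.     0.    15.2] [-1.4 -1.1 -0.8] 60.3
piv r,ang 346.4 -84.0 nest [ -98.5 -333.8]
```

View pics/ov9.png

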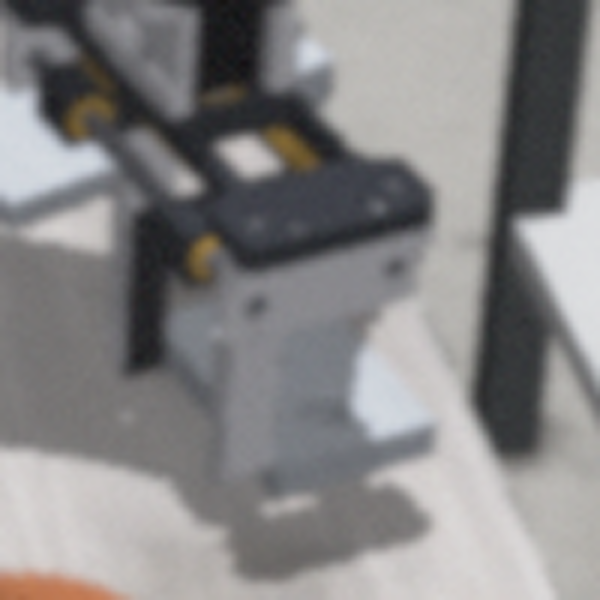

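Request:
play_rows(commands=[{"x": 0.004, "y": -0.0004, "z": 0, "wx": 0, "wy": 0, "wz": 1.5, "grip": 0.64}, {"x": 0.004, "y": -0.0004, "z": 0, "wx": 0, "wy": 0, "wz": 1.5, "grip": 0.64}, {"x": 0.004, "y": -0.0004, "z": 0, "wx": 0, "wy": 0, "wz": 1.5, "grip": 0.64}, {"x": 0.004, "y": -0.0004, "z": 0, "wx": 0, "wy": 0, "wz": 1.5, "grip": 0.64}, {"x": 0.004, "y": -0.0004, "z": 0, "wx": 0, "wy": 0, "wz": 1.5, "grip": 0.64}, {"x": 0.004, "y": -0.0004, "z": 0, "wx": 0, "wy": 0, "wz": 1.2, "grip": 0.64}, {"x": 0, "y": 0, "z": 0, "wx": 0, "wy": 0, "wz": 0, "grip": 0.64}])

```text
clock: 10.2
eef_pos: [594.1, -161.0, 2.6]
eef_rot: [3.141, -0.001, 0.117]
wrist_force: [0.1, 0.3, 0.1]
finger_gap: 60.2
```

```bash
python3 st.py
```

```text
10.2 [ 594.1 -161.     2.6] [ 1.8e+02 -1.0e-01  6.7e+00] [0.1 0.3 0.1] 60.2
piv r,ang 342.7 -80.0 nest [ -74.6 -329.5]
```

Request:
play_rows(commands=[{"x": -0.02, "y": 0, "z": 0, "wx": 0, "wy": 0, "wz": 0, "grip": 0.64}, {"x": 0, "y": 0, "z": -0.04, "wx": 0, "wy": 0, "wz": 0, "grip": 0.5}, {"x": 0, "y": 0, "z": -0.05, "wx": 0, "wy": 0, "wz": 0, "grip": 0.4}, {"x": -0.05, "y": -0.02, "z": -0.03, "wx": 0, "wy": 0, "wz": -9.9, "grip": 0.34}, {"x": -0.04, "y": -0.02, "z": 0, "wx": 0, "wy": 0, "wz": -9.9, "grip": 0.34}])

```text
clock: 10.82
eef_pos: [477.5, -141.6, 124.9]
eef_rot: [3.138, -0.004, 0.469]
wrist_force: [1.4, -0.2, -0.5]
finger_gap: 31.9
```

```bash
python3 - <<'E'
from ov import *
snap('side','s6');snap('top','t6')
ov('s6','side',(270,170,420,330),3.7,[],'ov10')
ov('t6','top',(190,150,420,270),3.4,[],'ov11')
E
python3 st.py
```

```text
10.93 [ 475.2 -141.   123.2] [180.   -0.   26.8] [-0.1 -0.3  0.8] 31.7
piv r,ang 323.0 -100.6 nest [-190.6 -296.3]
```

View pics/ov10.png

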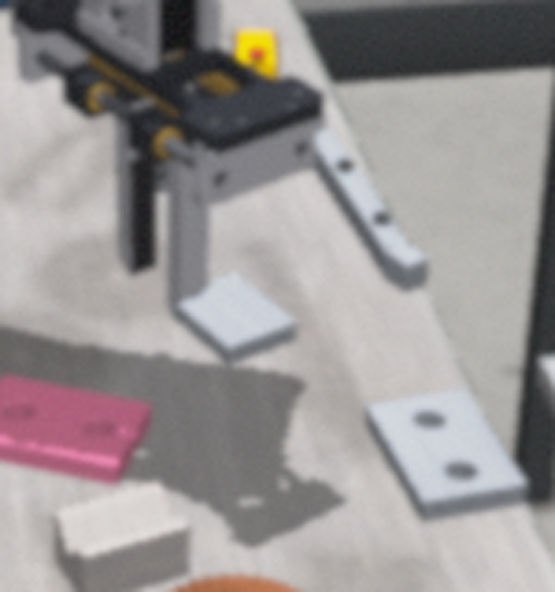

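View pics/ov11.png

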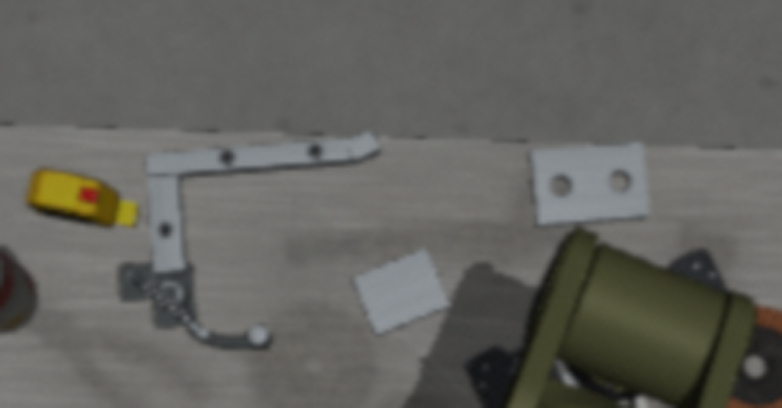

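Run:
```python
from meas import *
px,W,r=edgequad('top','t6',(335,185,395,220),14,4);print(r, wn(np.array(r[0])+[3.2,-1]))
r=siderect('s6',(360,270,420,318));print(r,wn(r[0]))
```

```text
((631.0803833007812, -155.03408813476562), (61.476627349853516, 90.57723236083984), 6.698284149169922) [ -34.20309816 -329.07480097]
((634.292724609375, -157.48594665527344), (63.726470947265625, 92.89187622070312), 6.2685065269470215) [ -34.35393111 -330.51885599]
```

Request:
play_rows(commands=[{"x": 0, "y": 0, "z": 0, "wx": 0, "wy": 0, "wz": -9.95, "grip": 0.34}, {"x": 0, "y": 0, "z": 0, "wx": 0, "wy": 0, "wz": -9.95, "grip": 0.34}, {"x": 0, "y": 0, "z": 0, "wx": 0, "wy": 0, "wz": -9.95, "grip": 0.34}, {"x": 0, "y": 0, "z": 0, "wx": 0, "wy": 0, "wz": -9.95, "grip": 0.34}, {"x": 0, "y": 0, "z": 0, "wx": 0, "wy": 0, "wz": -9.95, "grip": 0.34}, {"x": 0, "y": 0, "z": 0, "wx": 0, "wy": 0, "wz": -9.95, "grip": 0.34}, {"x": 0, "y": 0, "z": 0, "wx": 0, "wy": 0, "wz": -9.95, "grip": 0.34}, {"x": -0.021, "y": 0.0313, "z": 0, "wx": 0, "wy": 0, "wz": 0, "grip": 0.34}, {"x": -0.021, "y": 0.0313, "z": 0, "wx": 0, "wy": 0, "wz": 0, "grip": 0.34}, {"x": -0.021, "y": 0.0313, "z": 0, "wx": 0, "wy": 0, "wz": 0, "grip": 0.34}, {"x": -0.021, "y": 0.0313, "z": 0, "wx": 0, "wy": 0, "wz": 0, "grip": 0.34}, {"x": -0.021, "y": 0.0313, "z": 0, "wx": 0, "wy": 0, "wz": 0, "grip": 0.34}, {"x": 0, "y": 0, "z": 0.04, "wx": 0, "wy": 0, "wz": 0, "grip": 0.34}, {"x": 0, "y": 0, "z": 0.04, "wx": 0, "wy": 0, "wz": 0, "grip": 0.34}, {"x": 0, "y": 0, "z": 0.025, "wx": 0, "wy": 0, "wz": 0, "grip": 0.34}, {"x": 0, "y": 0, "z": 0, "wx": 0, "wy": 0, "wz": 0, "grip": 0.34}])

```text
clock: 12.92
eef_pos: [644.1, -229.0, 15.5]
eef_rot: [-3.139, -0.001, 1.677]
wrist_force: [-0.2, 0.2, 0.4]
finger_gap: 32.2
```

```bash
python3 st.py
```

```text
12.93 [ 644.1 -229.    15.5] [-1.799e+02 -1.000e-01  9.610e+01] [-0.2  0.2  0.4] 32.2
piv r,ang 420.0 -74.9 nest [ -32.7 -402.7]
```

Request:
play_rows(commands=[{"x": 0, "y": -0.0015, "z": 0.012, "wx": 0, "wy": 0, "wz": 0, "grip": 0.34}, {"x": 0, "y": 0, "z": 0, "wx": 0, "wy": 0, "wz": 0, "grip": 0.34}, {"x": 0.007, "y": 0, "z": 0, "wx": 0, "wy": 0, "wz": 0, "grip": 0.34}, {"x": 0.007, "y": 0, "z": 0, "wx": 0, "wy": 0, "wz": 0, "grip": 0.34}, {"x": 0.004, "y": 0, "z": 0, "wx": 0, "wy": 0, "wz": 0, "grip": 0.34}, {"x": 0.004, "y": 0, "z": 0, "wx": 0, "wy": 0, "wz": 0, "grip": 0.34}, {"x": 0.007, "y": 0, "z": 0, "wx": 0, "wy": 0, "wz": 0, "grip": 0.34}, {"x": 0.007, "y": 0, "z": 0, "wx": 0, "wy": 0, "wz": 0, "grip": 0.34}, {"x": 0.007, "y": 0, "z": 0, "wx": 0, "wy": 0, "wz": 0, "grip": 0.34}, {"x": 0.007, "y": 0, "z": 0, "wx": 0, "wy": 0, "wz": 0, "grip": 0.34}, {"x": 0.007, "y": 0, "z": 0, "wx": 0, "wy": 0, "wz": 0, "grip": 0.34}, {"x": 0.007, "y": 0, "z": 0, "wx": 0, "wy": 0, "wz": 0, "grip": 0.34}, {"x": 0.007, "y": 0, "z": 0, "wx": 0, "wy": 0, "wz": 0, "grip": 0.34}, {"x": 0.007, "y": 0, "z": 0, "wx": 0, "wy": 0, "wz": 0, "grip": 0.34}, {"x": 0.007, "y": 0, "z": 0, "wx": 0, "wy": 0, "wz": 0, "grip": 0.34}, {"x": 0.007, "y": 0, "z": 0, "wx": 0, "wy": 0, "wz": 0, "grip": 0.34}, {"x": 0.007, "y": 0, "z": 0, "wx": 0, "wy": 0, "wz": 0, "grip": 0.34}, {"x": 0.007, "y": 0, "z": 0, "wx": 0, "wy": 0, "wz": 0, "grip": 0.34}])

```text
clock: 15.18
eef_pos: [631.8, -123.7, 5.8]
eef_rot: [3.141, 0.0, 1.678]
wrist_force: [0.9, -4.5, 3.6]
finger_gap: 31.9
```

```bash
python3 - <<'E'
from ov import *
snap('side','s7');snap('top','t7')
ov('s7','side',(270,150,430,330),3.3,[],'ov12')
ov('t7','top',(190,150,420,270),3.4,[],'ov13')
E
python3 st.py
```

```text
15.28 [ 631.5 -122.9    5.4] [-180.    -0.    96.2] [ 0.4  0.3 -0.1] 32.1
piv r,ang 314.8 -72.0 nest [ -33.2 -295.9]
```

View pics/ov12.png

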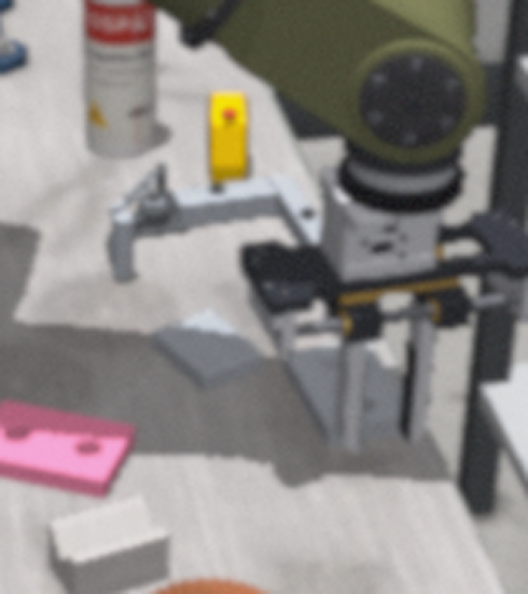

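View pics/ov13.png

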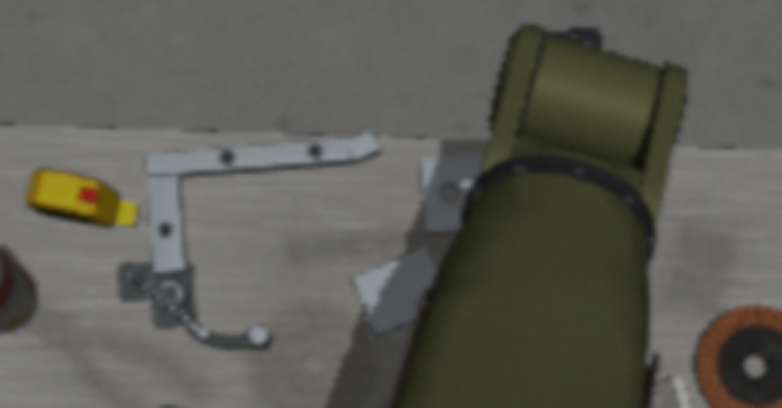

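Request:
play_rows(commands=[{"x": 0.007, "y": 0, "z": 0, "wx": 0, "wy": 0, "wz": 0, "grip": 0.34}, {"x": 0.007, "y": 0, "z": 0, "wx": 0, "wy": 0, "wz": 0, "grip": 0.34}, {"x": 0.007, "y": 0, "z": 0, "wx": 0, "wy": 0, "wz": 0, "grip": 0.34}, {"x": 0.007, "y": 0, "z": 0, "wx": 0, "wy": 0, "wz": 0, "grip": 0.34}, {"x": 0.007, "y": 0, "z": 0, "wx": 0, "wy": 0, "wz": 0, "grip": 0.34}, {"x": 0.007, "y": 0, "z": 0, "wx": 0, "wy": 0, "wz": 0, "grip": 0.34}, {"x": 0.007, "y": 0, "z": 0, "wx": 0, "wy": 0, "wz": 0, "grip": 0.34}, {"x": 0.007, "y": 0, "z": 0, "wx": 0, "wy": 0, "wz": 0, "grip": 0.34}, {"x": 0.007, "y": 0, "z": 0, "wx": 0, "wy": 0, "wz": 0, "grip": 0.34}, {"x": 0.007, "y": 0, "z": 0, "wx": 0, "wy": 0, "wz": 0, "grip": 0.34}, {"x": 0.007, "y": 0, "z": 0, "wx": 0, "wy": 0, "wz": 0, "grip": 0.34}, {"x": 0.007, "y": 0, "z": 0, "wx": 0, "wy": 0, "wz": 0, "grip": 0.34}, {"x": 0.007, "y": 0, "z": 0, "wx": 0, "wy": 0, "wz": 0, "grip": 0.34}, {"x": 0.007, "y": 0, "z": 0, "wx": 0, "wy": 0, "wz": 0, "grip": 0.34}, {"x": 0.007, "y": 0, "z": 0, "wx": 0, "wy": 0, "wz": 0, "grip": 0.34}])

```text
clock: 17.15
eef_pos: [620.3, -19.1, 5.4]
eef_rot: [-3.141, -0.0, 1.678]
wrist_force: [-0.3, -2.4, -1.3]
finger_gap: 31.9
```

```bash
python3 - <<'E'
from ov import *
snap('side','s8');snap('top','t8')
ov('s8','side',(270,150,430,330),3.3,[],'ov14')
ov('t8','top',(190,150,420,270),3.4,[],'ov15')
E
python3 st.py
```

```text
17.25 [620.3 -18.7   5.5] [-180.    -0.    96.2] [ 0.1 -1.   0.6] 31.9
piv r,ang 213.2 -66.3 nest [ -32.7 -191. ]
```

View pics/ov14.png

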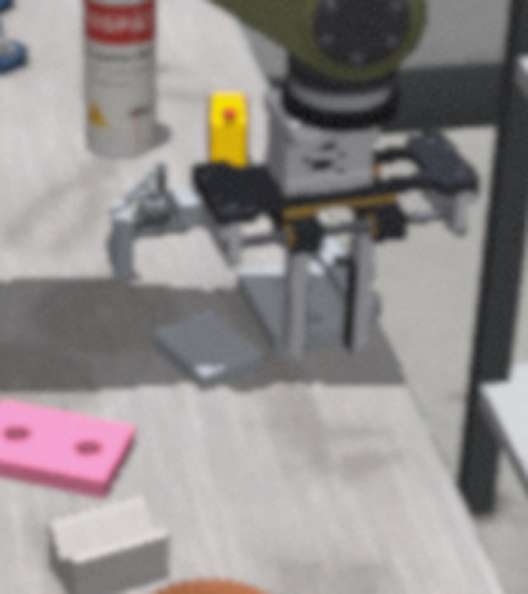

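View pics/ov15.png

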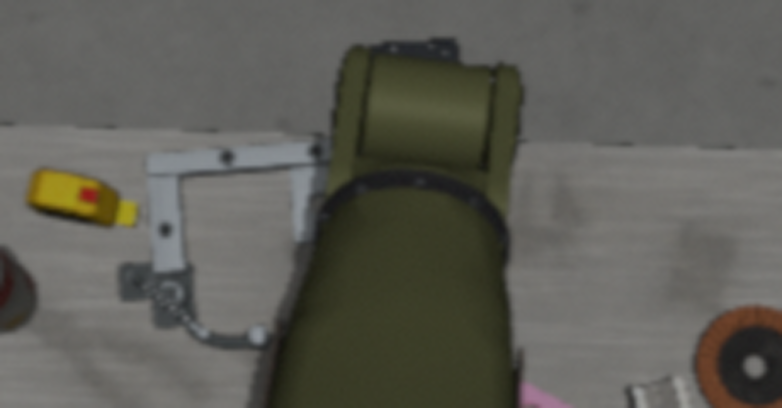

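Request:
play_rows(commands=[{"x": -0.005, "y": 0, "z": 0, "wx": 0, "wy": 0, "wz": 0, "grip": 0.26}, {"x": 0, "y": -0.004, "z": 0, "wx": 0, "wy": 0, "wz": 0, "grip": 0.26}, {"x": 0.005, "y": 0, "z": 0, "wx": 0, "wy": 0, "wz": 0, "grip": 0.26}, {"x": 0.007, "y": 0, "z": 0, "wx": 0, "wy": 0, "wz": 0, "grip": 0.26}, {"x": 0.007, "y": 0, "z": 0, "wx": 0, "wy": 0, "wz": 0, "grip": 0.26}, {"x": 0.007, "y": 0, "z": 0, "wx": 0, "wy": 0, "wz": 0, "grip": 0.26}, {"x": 0.007, "y": 0, "z": 0, "wx": 0, "wy": 0, "wz": 0, "grip": 0.26}, {"x": 0.007, "y": 0, "z": 0, "wx": 0, "wy": 0, "wz": 0, "grip": 0.26}, {"x": 0.007, "y": 0, "z": 0, "wx": 0, "wy": 0, "wz": 0, "grip": 0.26}, {"x": 0.007, "y": 0, "z": 0, "wx": 0, "wy": 0, "wz": 0, "grip": 0.26}, {"x": 0.007, "y": 0, "z": 0, "wx": 0, "wy": 0, "wz": 0, "grip": 0.26}, {"x": 0.007, "y": 0, "z": 0, "wx": 0, "wy": 0, "wz": 0, "grip": 0.26}, {"x": 0.007, "y": 0, "z": 0, "wx": 0, "wy": 0, "wz": 0, "grip": 0.26}])

```text
clock: 18.88
eef_pos: [608.9, 50.0, 5.5]
eef_rot: [3.142, 0.0, 1.678]
wrist_force: [-0.4, -3.7, 1.0]
finger_gap: 24.5
```

```bash
python3 - <<'E'
from ov import *
snap('side','s9');snap('top','t9')
ov('s9','side',(270,150,430,330),3.3,[],'ov16')
ov('t9','top',(190,150,420,270),3.4,[],'ov17')
E
python3 st.py
```

```text
18.98 [608.8  50.5   5.4] [-180.    -0.    96.2] [-0.3 -0.8 -0.8] 24.2
piv r,ang 146.2 -59.5 nest [ -36.3 -120.9]
```

View pics/ov16.png

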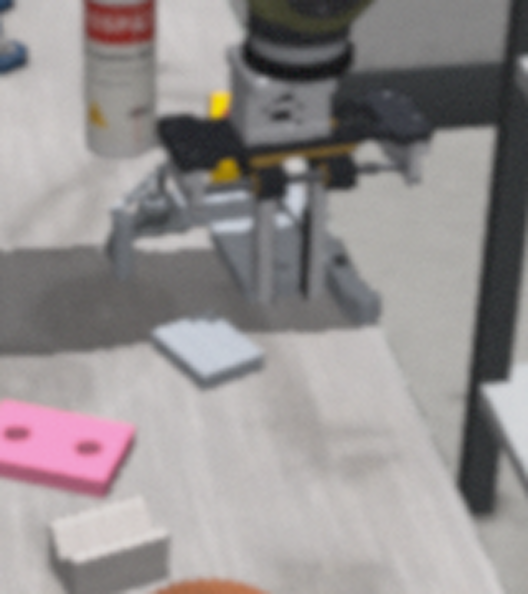

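View pics/ov17.png

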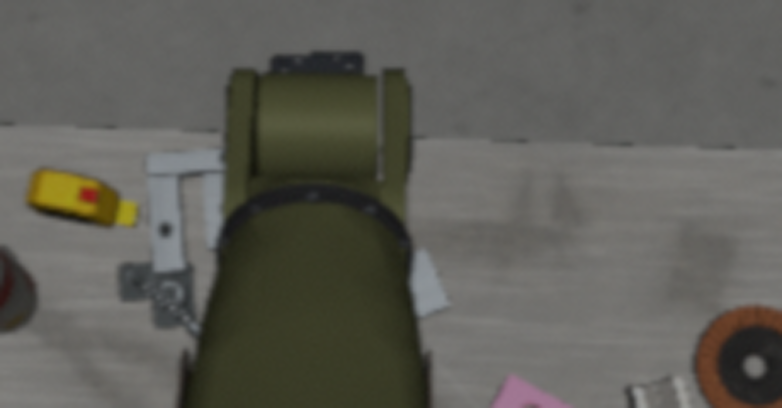

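Request:
play_rows(commands=[{"x": 0.004, "y": 0, "z": 0, "wx": 0, "wy": 0, "wz": 0, "grip": 0.26}, {"x": 0.004, "y": 0, "z": 0, "wx": 0, "wy": 0, "wz": 0, "grip": 0.26}, {"x": 0.004, "y": 0, "z": 0, "wx": 0, "wy": 0, "wz": 0, "grip": 0.26}, {"x": 0.004, "y": 0, "z": 0, "wx": 0, "wy": 0, "wz": 0, "grip": 0.26}, {"x": 0.002, "y": 0, "z": 0, "wx": 0, "wy": 0, "wz": 0, "grip": 0.26}])

```text
clock: 19.6
eef_pos: [606.9, 67.8, 5.4]
eef_rot: [-3.141, -0.0, 1.678]
wrist_force: [-0.7, -2.7, -0.3]
finger_gap: 24.5
```

Request:
play_rows(commands=[{"x": 0.001, "y": 0, "z": 0, "wx": 0, "wy": 0, "wz": 0, "grip": 0.26}, {"x": 0.001, "y": 0, "z": 0, "wx": 0, "wy": 0, "wz": 0, "grip": 0.26}])

```text
clock: 19.85
eef_pos: [606.8, 69.2, 5.4]
eef_rot: [3.141, 0.0, 1.678]
wrist_force: [0.5, -9.0, -1.3]
finger_gap: 24.1
```

Request:
play_rows(commands=[{"x": 0.001, "y": 0, "z": 0, "wx": 0, "wy": 0, "wz": 0, "grip": 0.26}, {"x": 0, "y": 0, "z": 0, "wx": 0, "wy": 0, "wz": 0, "grip": 0.26}])

```text
clock: 20.1
eef_pos: [607.0, 69.3, 5.4]
eef_rot: [3.141, 0.002, 1.678]
wrist_force: [3.3, -9.7, -1.2]
finger_gap: 24.5
```

```bash
python3 st.py
```

```text
20.1 [607.   69.3   5.4] [1.80e+02 1.00e-01 9.61e+01] [ 3.3 -9.7 -1.2] 24.5
piv r,ang 129.4 -55.9 nest [ -36.  -102.1]
```

Request:
play_rows(commands=[{"x": -0.02, "y": 0, "z": 0, "wx": 0, "wy": 0, "wz": 0, "grip": 0.26}, {"x": 0, "y": 0, "z": -0.05, "wx": 0, "wy": 0, "wz": 0, "grip": 0.2}, {"x": 0, "y": 0, "z": -0.055, "wx": 0, "wy": 0, "wz": 0, "grip": 0.1}, {"x": 0, "y": 0, "z": 0, "wx": 0, "wy": 0, "wz": 9.95, "grip": 0}, {"x": 0, "y": 0, "z": 0, "wx": 0, "wy": 0, "wz": 9.95, "grip": 0}, {"x": 0, "y": 0, "z": 0, "wx": 0, "wy": 0, "wz": 9.95, "grip": 0}, {"x": 0, "y": 0, "z": 0, "wx": 0, "wy": 0, "wz": 9.95, "grip": 0}, {"x": 0, "y": 0, "z": 0, "wx": 0, "wy": 0, "wz": 9.95, "grip": 0}, {"x": 0, "y": 0, "z": 0, "wx": 0, "wy": 0, "wz": 9.95, "grip": 0}, {"x": 0, "y": 0, "z": 0, "wx": 0, "wy": 0, "wz": 9.95, "grip": 0}, {"x": 0, "y": 0, "z": 0, "wx": 0, "wy": 0, "wz": 9.95, "grip": 0}, {"x": 0, "y": 0, "z": 0, "wx": 0, "wy": 0, "wz": 9.95, "grip": 0}, {"x": -0.045, "y": 0, "z": -0.01, "wx": 0, "wy": 0, "wz": 0, "grip": 0}, {"x": -0.045, "y": 0, "z": 0, "wx": 0, "wy": 0, "wz": 0, "grip": 0}, {"x": -0.045, "y": 0, "z": 0, "wx": 0, "wy": 0, "wz": 0, "grip": 0}, {"x": 0, "y": 0, "z": 0, "wx": 0, "wy": 0, "wz": 0, "grip": 0}])

```text
clock: 22.1
eef_pos: [472.9, 34.5, 120.8]
eef_rot: [-3.141, 0.0, 0.115]
wrist_force: [0.1, 0.1, 0.5]
finger_gap: 0.4
```

```bash
python3 - <<'E'
from ov import *
snap('side','s10');snap('top','t10')
P=nestp()
ov('s10','side',(290,150,410,260),5,[],'ov18')
ov('t10','top',(220,170,320,250),8,[],'ov19')
E
python3 st.py
```

```text
22.2 [475.3  34.7 121. ] [-1.8e+02 -1.0e-01  6.6e+00] [-0.1  0.3 -0.3] 0.2
piv r,ang 153.6 -112.7 nest [-170.7 -121.7]
```

View pics/ov18.png

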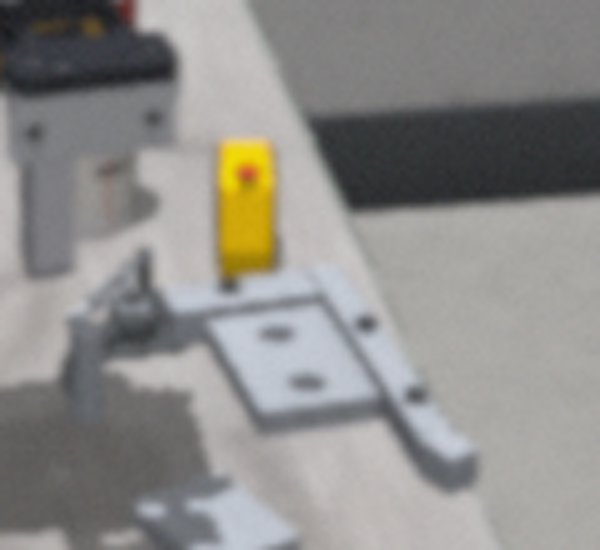

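View pics/ov19.png

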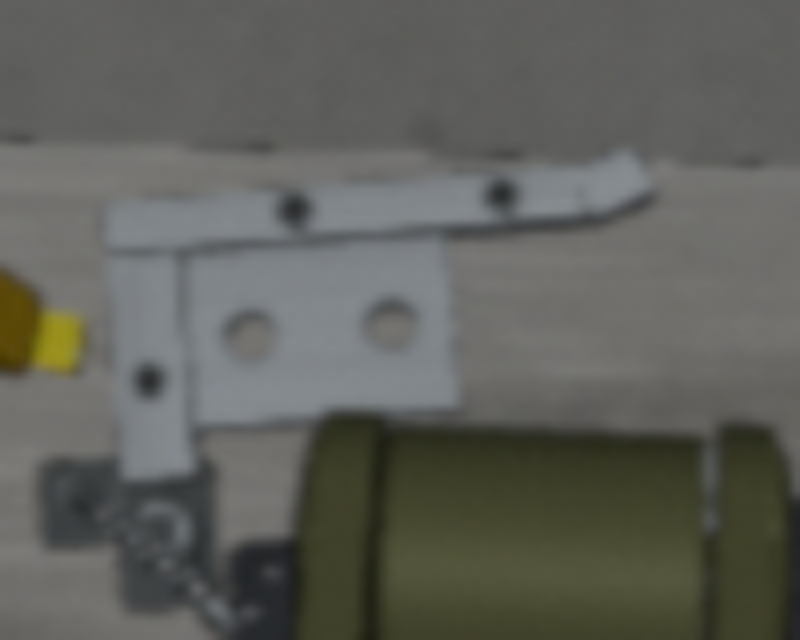

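Request:
play_rows(commands=[{"x": 0.0245, "y": -0.024, "z": 0, "wx": 0, "wy": 0, "wz": 0, "grip": 0}, {"x": 0.0245, "y": -0.024, "z": 0, "wx": 0, "wy": 0, "wz": 0, "grip": 0}, {"x": 0.0245, "y": -0.024, "z": 0, "wx": 0, "wy": 0, "wz": 0, "grip": 0}, {"x": 0, "y": 0, "z": 0.04, "wx": 0, "wy": 0, "wz": 0, "grip": 0}, {"x": 0, "y": 0, "z": 0.04, "wx": 0, "wy": 0, "wz": 0, "grip": 0}, {"x": 0, "y": 0, "z": 0.025, "wx": 0, "wy": 0, "wz": 0, "grip": 0}, {"x": 0, "y": 0, "z": 0.01, "wx": 0, "wy": 0, "wz": 0, "grip": 0}, {"x": 0, "y": 0, "z": 0, "wx": 0, "wy": 0, "wz": 0, "grip": 0}])

```text
clock: 23.2
eef_pos: [539.9, 115.0, 5.3]
eef_rot: [-3.142, 0.0, 0.115]
wrist_force: [0.3, -0.2, 0.2]
finger_gap: 0.7
```

```bash
python3 st.py
```

```text
23.2 [539.9 115.    5.3] [-180.     0.     6.6] [ 0.3 -0.2  0.2] 0.7
piv r,ang 61.7 -85.0 nest [-97.6 -49.2]
```

Request:
play_rows(commands=[{"x": 0.006, "y": 0, "z": 0, "wx": 0, "wy": 0, "wz": 0, "grip": 0}, {"x": 0.006, "y": 0, "z": 0, "wx": 0, "wy": 0, "wz": 0, "grip": 0}, {"x": 0.005, "y": 0, "z": 0, "wx": 0, "wy": 0, "wz": 0, "grip": 0}, {"x": 0.003, "y": 0, "z": 0, "wx": 0, "wy": 0, "wz": 0, "grip": 0}, {"x": 0.002, "y": 0, "z": 0, "wx": 0, "wy": 0, "wz": 0, "grip": 0}])

```text
clock: 23.82
eef_pos: [561.4, 117.6, 5.4]
eef_rot: [3.142, 0.0, 0.115]
wrist_force: [-0.0, -0.3, -0.1]
finger_gap: 0.5
```

Request:
play_rows(commands=[{"x": 0.0015, "y": 0, "z": 0, "wx": 0, "wy": 0, "wz": 0, "grip": 0}, {"x": 0.0015, "y": 0, "z": 0, "wx": 0, "wy": 0, "wz": 0, "grip": 0}])

```text
clock: 24.08
eef_pos: [564.3, 117.9, 5.4]
eef_rot: [3.142, 0.0, 0.115]
wrist_force: [-0.8, 0.1, -0.8]
finger_gap: 0.3
```

Request:
play_rows(commands=[{"x": 0.0015, "y": 0, "z": 0, "wx": 0, "wy": 0, "wz": 0, "grip": 0}, {"x": 0.0015, "y": 0, "z": 0, "wx": 0, "wy": 0, "wz": 0, "grip": 0}])

```text
clock: 24.32
eef_pos: [565.6, 118.0, 5.3]
eef_rot: [3.141, 0.005, 0.115]
wrist_force: [-19.3, -3.5, 14.1]
finger_gap: 0.6
```

Request:
play_rows(commands=[{"x": 0.0015, "y": 0, "z": 0, "wx": 0, "wy": 0, "wz": 0, "grip": 0}, {"x": 0.0015, "y": 0, "z": 0, "wx": 0, "wy": 0, "wz": 0, "grip": 0}])

```text
clock: 24.58
eef_pos: [565.8, 118.0, 5.2]
eef_rot: [3.141, 0.012, 0.116]
wrist_force: [-40.4, -6.8, 32.1]
finger_gap: 0.0
```

Request:
play_rows(commands=[{"x": -0.005, "y": 0, "z": 0, "wx": 0, "wy": 0, "wz": 0, "grip": 0}, {"x": -0.02, "y": 0, "z": 0, "wx": 0, "wy": 0, "wz": 0, "grip": 0}, {"x": -0.003, "y": 0, "z": -0.03, "wx": 0, "wy": 0, "wz": 0, "grip": 0}, {"x": 0, "y": 0, "z": -0.06, "wx": 0, "wy": 0, "wz": 0, "grip": 0}, {"x": -0.04, "y": 0.04, "z": -0.03, "wx": 0, "wy": 0, "wz": 0, "grip": 0}, {"x": -0.055, "y": 0.04, "z": 0, "wx": 0, "wy": 0, "wz": 0, "grip": 0}, {"x": -0.02, "y": 0, "z": 0, "wx": 0, "wy": 0, "wz": 0, "grip": 0}, {"x": 0, "y": 0, "z": 0, "wx": 0, "wy": 0, "wz": 0, "grip": 0}])

```text
clock: 25.58
eef_pos: [442.0, 27.2, 125.2]
eef_rot: [3.141, -0.001, 0.114]
wrist_force: [0.6, -0.4, -0.0]
finger_gap: 0.7
```

```bash
python3 - <<'E'
from ov import *
from meas import *
snap('side','s11');snap('top','t11')
ov('s11','side',(290,150,410,260),5,[],'ov20')
ov('t11','top',(220,170,320,250),8,[],'ov21')
E
python3 st.py
```

```text
25.68 [443.1  27.6 125. ] [ 1.8e+02 -1.0e-01  6.6e+00] [-0.  -0.3 -0.2] 0.8
piv r,ang 174.7 -121.6 nest [-203.6 -125.1]
```

View pics/ov20.png

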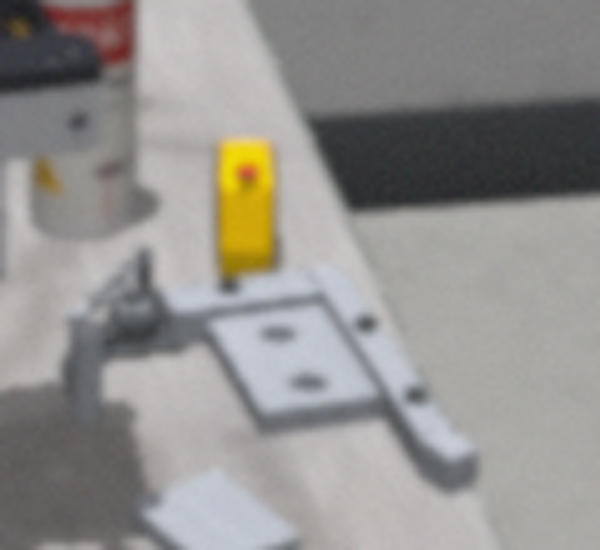

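View pics/ov21.png

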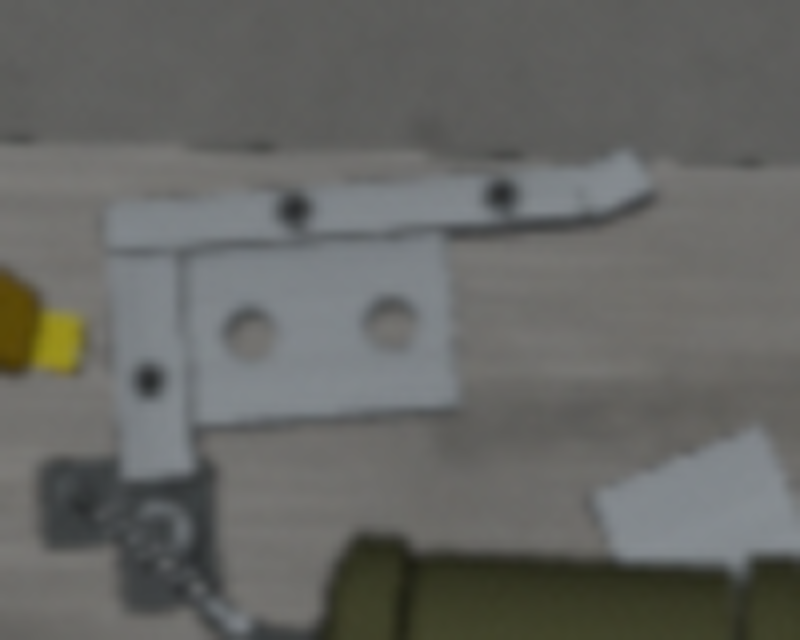

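```bash
cat > chk.py <<'E'
from meas import *
import sys
f=sys.argv[1]
im=cv2.imread('pics/'+f+'.png').astype(np.float32); g=im.mean(2); s=cv2.GaussianBlur(im[:,:,0]-im[:,:,2],(0,0),.6)
def cross(p,l):
    for i in range(len(p)-1):
        if p[i]>l>=p[i+1]: return i+(p[i]-l)/(p[i]-p[i+1])
O=np.array([628.1,175.8]);
def wt(P):
    c,q=np.cos(NY),np.sin(NY);d=np.array(P[:2])-O;return np.array([c*d[0]+q*d[1],-q*d[0]+c*d[1]])
A=[];B=[]
for u in range(248,274):
    c=cross(s[212:228,u],3)
    if c: A.append(wt(onz('top',u,212+c,14)))
for v in range(203,218):
    c=cross(s[v,268:285],3)
    if c: B.append(wt(onz('top',268+c,v,14)))
for n,P,i in(('-x edge',A,0),('-y edge',B,1)):
    P=np.array(P);k=np.polyfit(P[:,1-i],P[:,i],1);r=P[:,i]-np.polyval(k,P[:,1-i]);ok=abs(r)<1.5;k=np.polyfit(P[ok,1-i],P[ok,i],1)
    print(n,'slope deg',np.degrees(np.arctan(k[0])).round(2),'at mid',np.median(P[ok,i]).round(2),ok.sum())
E
python3 chk.py t11; python3 chk.py t10
python3 -c "
from meas import *
r=siderect('s11',(328,206,372,236));print(r,wn(r[0]))"
```

```text
-x edge slope deg 0.16 at mid -62.37 26
-y edge slope deg -1.02 at mid -92.25 15
-x edge slope deg -1.18 at mid -62.63 18
-y edge slope deg -0.66 at mid -92.52 15
((613.89892578125, 132.69827270507812), (89.02730560302734, 151.6299591064453), 7.1925272941589355) [-22.02047455 -39.88046546]
```

Request:
play_rows(commands=[{"x": 0, "y": 0, "z": 0, "wx": 0, "wy": 0, "wz": 8.5, "grip": 0}, {"x": 0, "y": 0, "z": 0, "wx": 0, "wy": 0, "wz": 8.5, "grip": 0}, {"x": 0.005, "y": -0.0285, "z": 0, "wx": 0, "wy": 0, "wz": 0, "grip": 0}, {"x": 0.005, "y": -0.0285, "z": 0, "wx": 0, "wy": 0, "wz": 0, "grip": 0}, {"x": 0.005, "y": -0.0285, "z": 0, "wx": 0, "wy": 0, "wz": 0, "grip": 0}, {"x": 0, "y": 0, "z": 0.04, "wx": 0, "wy": 0, "wz": 0, "grip": 0}, {"x": 0, "y": 0, "z": 0.03, "wx": 0, "wy": 0, "wz": 0, "grip": 0}, {"x": 0, "y": 0, "z": 0, "wx": 0, "wy": 0, "wz": 0, "grip": 0}])

```text
clock: 26.68
eef_pos: [471.9, 109.2, 52.9]
eef_rot: [3.14, 0.004, -0.181]
wrist_force: [0.7, 0.5, 0.5]
finger_gap: 0.2
```

```bash
python3 - <<'E'
from ov import *
snap('side','s12')
ov('s12','side',(270,130,410,260),4.5,[],'ov22')
E
python3 st.py
```

```text
26.73 [472.7 109.2  54.5] [ 1.80e+02  1.00e-01 -1.04e+01] [0.2 0.5 0.3] 0.4
piv r,ang 91.3 -132.5 nest [-164.9  -47.4]
```

View pics/ov22.png

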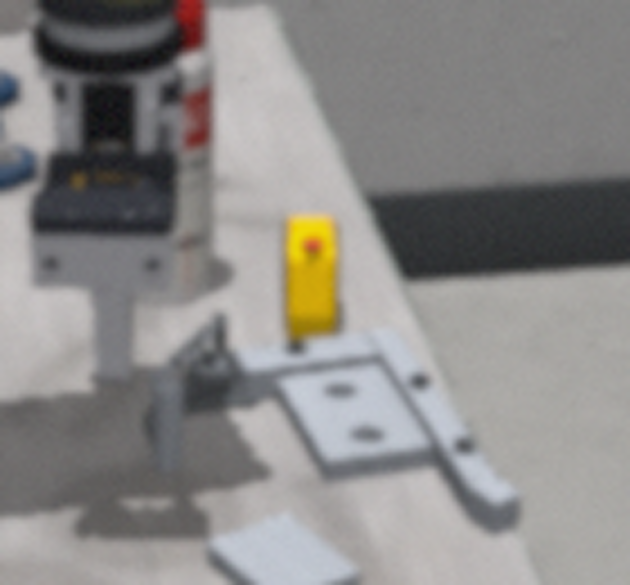

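Finger is left of the open post (post at (165,410), finger tip at (113,375)) and clear of it. I'll lower it and push.

Request:
play_rows(commands=[{"x": 0, "y": 0, "z": 0.028, "wx": 0, "wy": 0, "wz": 0, "grip": 0}, {"x": 0, "y": 0, "z": 0, "wx": 0, "wy": 0, "wz": 0, "grip": 0}, {"x": 0.008, "y": 0, "z": 0, "wx": 0, "wy": 0, "wz": 0, "grip": 0}, {"x": 0.008, "y": 0, "z": 0, "wx": 0, "wy": 0, "wz": 0, "grip": 0}, {"x": 0.008, "y": 0, "z": 0, "wx": 0, "wy": 0, "wz": 0, "grip": 0}])

```text
clock: 27.35
eef_pos: [496.3, 104.2, 27.6]
eef_rot: [3.141, 0.001, -0.182]
wrist_force: [-6.6, -2.7, 1.4]
finger_gap: 0.3
```

```bash
python3 st.py
```

```text
27.35 [496.3 104.2  27.6] [ 1.80e+02  1.00e-01 -1.04e+01] [-6.6 -2.7  1.4] 0.3
piv r,ang 81.8 -117.9 nest [-142.1  -55. ]
```

Request:
play_rows(commands=[{"x": 0.008, "y": 0, "z": 0, "wx": 0, "wy": 0, "wz": 0, "grip": 0}, {"x": 0.008, "y": 0, "z": 0, "wx": 0, "wy": 0, "wz": 0, "grip": 0}, {"x": 0.008, "y": 0, "z": 0, "wx": 0, "wy": 0, "wz": 0, "grip": 0}, {"x": 0.006, "y": 0, "z": 0, "wx": 0, "wy": 0, "wz": 0, "grip": 0}, {"x": 0.004, "y": 0, "z": 0, "wx": 0, "wy": 0, "wz": 0, "grip": 0}, {"x": 0, "y": 0, "z": 0, "wx": 0, "wy": 0, "wz": 0, "grip": 0}, {"x": -0.02, "y": 0, "z": 0, "wx": 0, "wy": 0, "wz": 0, "grip": 0}, {"x": -0.02, "y": 0, "z": 0, "wx": 0, "wy": 0, "wz": 0, "grip": 0}])

```text
clock: 28.35
eef_pos: [489.5, 105.7, 26.7]
eef_rot: [3.142, 0.0, -0.181]
wrist_force: [0.5, -0.3, 0.7]
finger_gap: 0.7
```

```bash
python3 - <<'E'
from ov import *
snap('side','s13')
ov('s13','side',(270,130,410,260),4.5,[],'ov23')
E
python3 st.py
```

```text
28.4 [487.5 106.   26.4] [ 1.80e+02  1.00e-01 -1.04e+01] [0.2 0.7 1.3] 0.7
piv r,ang 84.8 -123.7 nest [-150.7  -52.2]
```

View pics/ov23.png

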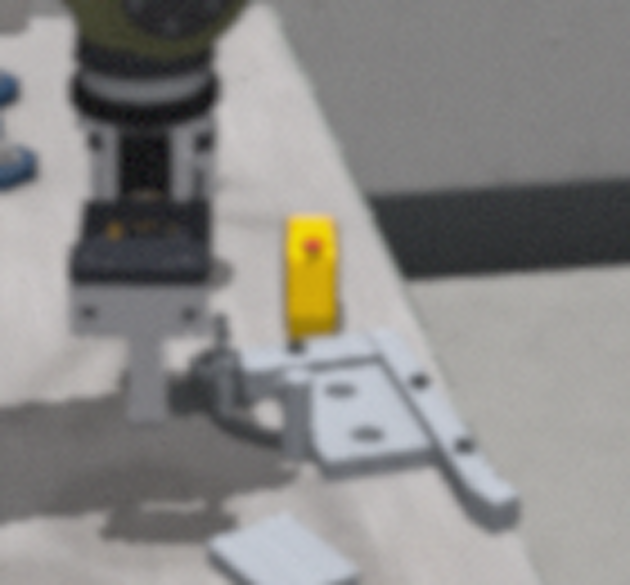

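Request:
play_rows(commands=[{"x": -0.02, "y": 0, "z": -0.04, "wx": 0, "wy": 0, "wz": 0, "grip": 0}, {"x": -0.03, "y": 0, "z": -0.05, "wx": 0, "wy": 0, "wz": 0, "grip": 0}, {"x": -0.03, "y": 0.02, "z": -0.05, "wx": 0, "wy": 0, "wz": 0, "grip": 0}, {"x": -0.03, "y": 0.03, "z": -0.04, "wx": 0, "wy": 0, "wz": 0, "grip": 0}, {"x": -0.03, "y": 0.03, "z": 0, "wx": 0, "wy": 0, "wz": 0, "grip": 0}, {"x": 0, "y": 0, "z": 0, "wx": 0, "wy": 0, "wz": 0, "grip": 0}])

```text
clock: 29.15
eef_pos: [337.3, 51.4, 207.6]
eef_rot: [-3.141, -0.002, -0.183]
wrist_force: [0.0, 0.4, -0.7]
finger_gap: 0.7
```

```bash
python3 - <<'E'
from ov import *
snap('side','s14');snap('top','t14')
ov('s14','side',(270,150,410,280),4.5,[],'ov24')
ov('t14','top',(220,170,320,250),8,[],'ov25')
E
python3 st.py; python3 chk.py t14
python3 -c "
from meas import *
print(edgequad('top','t14',(288,215,330,255),14,4)[2])"
```

```text
29.25 [338.6  52.2 207.1] [-1.80e+02 -1.00e-01 -1.04e+01] [-0.9  0.2  0.1] 0.2
piv r,ang 232.0 -147.6 nest [-304.7  -89. ]
-x edge slope deg 1.96 at mid -62.32 11
-y edge slope deg -0.65 at mid -92.46 15
((538.8756103515625, -6.342903137207031), (49.459083557128906, 62.892723083496094), 24.108644485473633)
```

View pics/ov24.png

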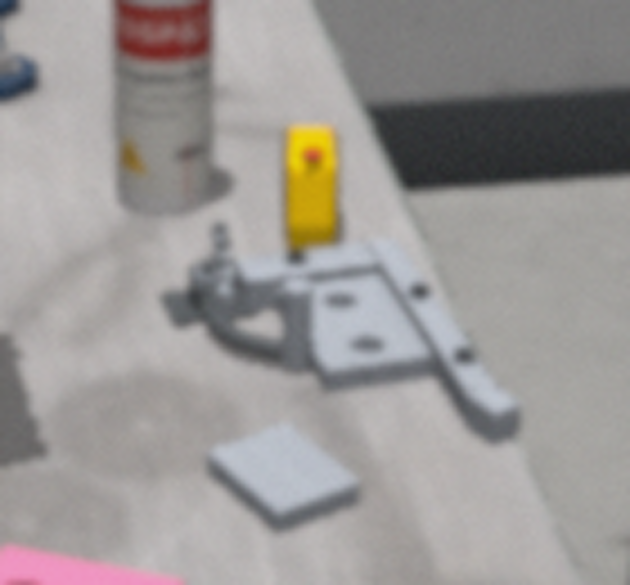

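View pics/ov25.png

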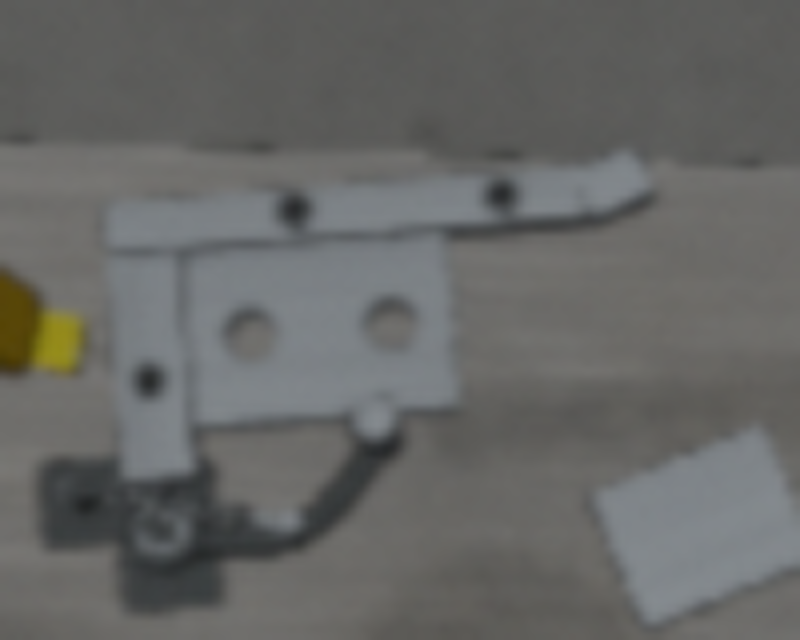

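View pics/t14.png

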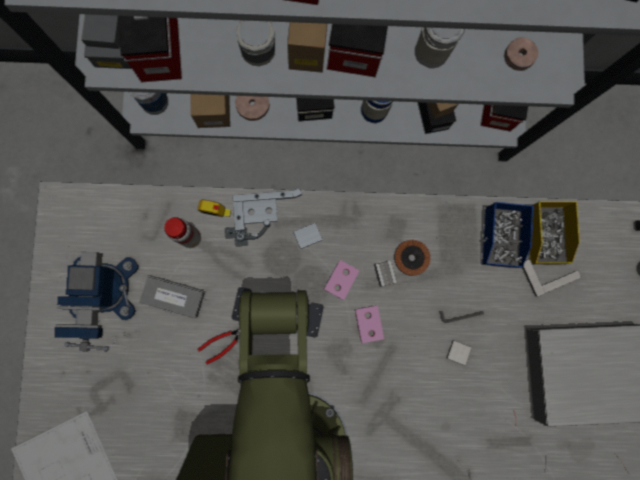

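```bash
python3 -c "
from cell import manip
print(manip.sign_off())"
```

```text
the job is handed in; nothing more can be done
None
```

The drilled plate is in the nest, flush as far as I can measure, with the spring arm shut against it. I handed the job in at about 29 s of the 72 s allowed.

1. **Arm opened:** I caught the post between the half-open fingers and drew it round until it snapped over. With the fingers not touching it (0 N) it stayed open.
2. **Plate slid in:** I squared it to the nest with a two-finger push on its long side. I then pushed its end along the lane to the stop, where it stopped moving at about 10 N, and finally pushed it sideways against the fence.
3. **Arm shut:** I pushed the open post back past centre with the closed fingers and it sprang shut on the plate. The robot then moved clear.

**Last checks**
- **Clamp and plate:** both pictures show the post on the plate's long side and no visible gap at the fence or the stop.
- **Blank:** its measured position changed by less than 0.3 mm. The other objects look unmoved in the last top picture, but I did not measure them.

**What disagreed or was uncertain**
- **Cameras:** the top and side views differ by about 4 mm. I trusted the robot's own contact and the side view.
- **Plate edges:** in the top view they measured about 2 mm outside nominal (-62.3 and -92.5 mm against -60 and -90 mm). I put this down to a bias in my edge and corner fits. The measurement alone rules out a gap only to roughly 1 mm; the contact forces are the stronger evidence.
- **Fence push:** it briefly reached about 50 N at the wrist, of which about 30 N was vertical, more than I intended but under the 120 N limit. I saw no tipping of the plate in the pictures afterwards.

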